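# Make up two sampling kits

## Robot

A 6-joint arm with a two-finger parallel gripper is mounted at the origin on a cart in front of the work surface, level with it; the furniture and walls round the work are solid. World frame = base frame: x ahead of the robot, y to its left, z up, the work surface at z = 0. Lengths are in mm, angles in rad, forces in N, time in s.
With the tool pointing down it reaches from about 275 to 725 mm from the base axis. Payload 5.6 kg.
Tool frame: the origin (TCP) lies midway between the tips of the shut fingers; the grasp point (between the pads) lies 19 mm behind it (bot.pinch_z is the distance from the TCP to the grasp point, in mm); z points along the fingers, y is the direction in which the jaws open and shut (so a half turn about z gives the same grasp; the last joint's range is limited). The gripper opens to 85 mm and grips with 20 to 120 N. Pads are 22 mm wide; open, the fingers measure 114 mm over their backs; the gripper's body (76 mm by 85 mm) begins 54 mm behind the grasp point. The pads swing forward as they close: fully open they stand 13 mm farther back than shut.
Start: joints at [1.448, 0.255, 0.108, 0, -1.424, -0.285], TCP at [218.098, 504.902, 231.283] pointing down, gripper open.
Joint ranges: [-2.95, 2.95], [-1.21, 1.97], [-1.09, 1.5], [-2.87, 1.71], [-2.94, -0.07], [-3.05, 3.05]. Speed limits (rad/s): [2.57, 2.57, 3.14, 3.14, 3.14, 3.14].

## Interface

Orientations are given as a 3x3 rotation matrix whose columns are the frame's x, y, z axes.
In Python, from bench import bot gives the robot as it stands. The module is installed in compiled form; this text tells all that it offers.
- The arm moves only by the tool move_arm, never from a script. Its argument "deltas" is a list of rows, each an object with "gripper": the opening, from 0 (shut) to 1 (fully open); "slide": the shift along the tool's x, y, z in mm, a list of three; "roll": the turn about the tool's z in degrees. A call has 1 to 20 rows; each row shifts and turns the pose as measured when the row begins, along the tool's axes as they then stand; what a row does not reach is not made up. A row lasts 1/12 s, in which the tool goes at most 41.7 mm and 7.16 degrees, less where a joint would pass 70% of its speed; a pose out of reach is approached as far as the arm can. A call is refused whole if a number of a shift passes 41.7 or a number of a turn 7.16, either way. A call with a gripper value outside its range is refused whole. The fingers move at their own pace and stop on an object; "force" is the grip in N (left out, the last holds). Time passes only in rows, so rows that do not move let the fingers close. It gives the time, the measured TCP pose, the force and the opening at its end, in the units of the state.
- bot.read_state(): the state, without advancing time (a new reading comes with each control period).
- bot.snapshot(name): name is "scene" or "side" or "wrist"; returns the picture (400x640x3 uint8, blue, green, red); there is no depth.
- bot.camera_model(name): a dict with "fx", "fy", "cx", "cy" (pixels), "k1" (the pictures are not rectified: a ray, as slopes to the right and down, at radius r is drawn at 1 + k1 r^2 times it, then the intrinsics apply), "extrinsics" (4x4, takes a point from camera to world coordinates). Camera axes: x right, y down, z forward; pixel columns grow to the right and rows downward; lengths in mm; the calibration is good to about 2 mm. A picture is of the moment at which its call begins: read the wrist's pose just before it. camera_model takes no time and is no camera call; for the wrist camera it gives the pose at the moment of the call.
- bot.job_done(): hands the job in, once; it reports no verdict.
The state is a dict: "t": time; "qpos": joint angles; "dq": joint speeds; "joint_torque": joint torques, N m; "ee_pos": TCP position; "tool_rot": TCP orientation; "force": force on the tool from outside, world axes, zero at the start; "ft_torque": the same for the moment, N m; "opening": opening from 0.0 (shut) to 1.0 (fully open).
Only numpy, scipy, OpenCV 4.12 (cv2) and the standard library are available. Lean on these libraries where they do the work, as an engineer would, in place of code of your own. Each camera call takes 0.05 s, during which the arm holds its last target.

## Task

Make up the two sampling kits from the loose things on the table: the marker and two of the lying sample tubes go into the case with three compartments, the tweezers and the remaining tube into the long narrow case with two. Each thing gets its own compartment - marker and tweezers in the long ones, tubes in the short ones - lying flat on the floor so that nothing stands above the rim. Set things down rather than dropping them, and leave the tape roll where it is.

Things in the scene. Friction and masses are not known exactly. Their poses are not given: they have to be found in the camera images.
- case_three: Grey open case, three compartments, 177 (x) x 149 (y) x 42 mm high; origin: centre of the underside; x along its length, within 0.3 rad of world x. Walls and dividers 3 mm thick; floor 12 mm, divider tops 29 mm above the table, outside trim up to 7 mm. Long compartment 171 x 70 mm centred at (0, 36.5) mm; short ones 84 x 70 mm centred at (-43.5, -36.5) and (43.5, -36.5) mm. Fixed.
- case_two: Grey open case, long and narrow, two compartments in line, 243 (x) x 76 (y) x 42 mm high; origin: centre of the underside; x along its length, within 0.3 rad of world x. Walls and divider 3 mm thick; floor 12 mm, divider top 29 mm above the table, outside trim up to 7 mm. Long compartment 150 x 70 mm centred at (-43.5, 0) mm; short one 84 x 70 mm centred at (76.5, 0) mm. Fixed.
- tube_a_mid (a point): One of three like capped sample tubes (white label, yellow cap, dark grey foot) lying loose on the table, 63 mm long, 16 mm across, about 20 g; it may roll a little. The point is its centre, 8 mm above the table; its y axis runs along the tube (its x axis is horizontal at the start). Grasp across it. The tubes may be exchanged for one another.
- tube_b_mid (a point): One of three like capped sample tubes (white label, yellow cap, dark grey foot) lying loose on the table, 63 mm long, 16 mm across, about 20 g; it may roll a little. The point is its centre, 8 mm above the table; its y axis runs along the tube (its x axis is horizontal at the start). Grasp across it. The tubes may be exchanged for one another.
- tube_c_mid (a point): One of three like capped sample tubes (white label, yellow cap, dark grey foot) lying loose on the table, 63 mm long, 16 mm across, about 20 g; it may roll a little. The point is its centre, 8 mm above the table; its y axis runs along the tube (its x axis is horizontal at the start). Grasp across it. The tubes may be exchanged for one another.
- marker_mid (a point): White marker pen with a red cap, lying loose on the table, 135 mm long, 17 mm across, about 20 g. The point is its centre, 8 mm above the table; its y axis runs along the pen. Grasp across it.
- tweezers_mid (a point): Steel tweezers lying on their side, rigid, 126 mm long, 14 to 17 mm wide, 8 mm high, about 20 g. The point is their centre, 4 mm above the table; the y axis runs along them. Grasp across them.
- tape_roll: Roll of pale masking tape lying flat, loose among the things, 104 mm across, 25 mm high; origin at the centre of its underside. Not to be moved.

How it is judged:
By the outcome, as a careful person would: the job done as asked, in the order asked, and still so for the second after the job is handed in, with the robot touching nothing.
It also fails if it takes over 134 s, if anything falls off the work surface, if the arm or the gripper's body presses on something with over 40 N, if the wrist force passes 120 N, or if a joint passes its speed limit or range.

## Working session

There is one attempt and no reset: what is moved stays moved. The work goes in short steps, Python scripts to look and compute and a tool call to move; the robot and the scene stay as the last step left them, time stands still between calls to the robot, and variables do not carry over. Pictures are saved under pics/ and viewed, and the job is handed in when it is done.

Besides the shell and the picture viewer there is one more tool, called after "Request:" by a JSON object that holds its "api" and its "payload". move_arm: Moves the arm, as the interface text tells. Its arguments: {"type":"object","properties":{"deltas":{"type":"array","items":{"type":"object","properties":{"gripper":{"type":"number"},"slide":{"type":"array","items":{"type":"number"}},"roll":{"type":"number"}}}},"force":{"type":"number"}},"required":["deltas"]}

```bash
mkdir -p pics; python3 - <<'E'
from bench import bot
import cv2, numpy as np
for n in ["scene","side","wrist"]:
    m=bot.camera_model(n); im=bot.snapshot(n); cv2.imwrite(f"pics/{n}0.png",im)
    print(n,{k:(np.round(v,3).tolist()) for k,v in m.items()})
s=bot.read_state(); print(s)
E
```

```text
scene {'fx': 376.592, 'fy': 376.592, 'cx': 311.788, 'cy': 197.703, 'k1': -0.03, 'extrinsics': [[0.859, -0.328, 0.394, 193.736], [-0.512, -0.526, 0.679, -633.231], [-0.015, -0.785, -0.619, 619.256], [0.0, 0.0, 0.0, 1.0]]}
side {'fx': 466.852, 'fy': 466.852, 'cx': 318.727, 'cy': 197.47, 'k1': 0.034, 'extrinsics': [[-0.998, -0.033, 0.063, 520.374], [-0.068, 0.685, -0.726, 775.625], [-0.019, -0.728, -0.685, 763.193], [0.0, 0.0, 0.0, 1.0]]}
wrist {'fx': 305.46, 'fy': 305.46, 'cx': 314.782, 'cy': 200.253, 'k1': -0.043, 'extrinsics': [[-0.396, -0.885, -0.243, 278.826], [-0.918, 0.383, 0.103, 478.543], [0.002, 0.264, -0.965, 372.769], [0.0, 0.0, 0.0, 1.0]]}
{'t': 0.15, 'qpos': array([ 1.44759402e+00,  2.55624696e-01,  1.07310114e-01, -3.33178860e-04,
       -1.42390346e+00, -2.84598758e-01]), 'dq': array([ 0.00111903, -0.00142096,  0.00567857,  0.0014166 ,  0.0013421 ,
        0.00084918]), 'joint_torque': array([-1.15983046e-03, -3.86937690e+01,  2.38081366e+01,  5.36657944e+00,
       -4.52176304e-03, -4.11552264e-06]), 'ee_pos': array([217.94062709, 504.57804286, 230.60284896]), 'tool_rot': array([[ 9.17975708e-01, -3.96636291e-01, -5.01807433e-04],
       [-3.96636600e-01, -9.17974689e-01, -1.37042816e-03],
       [ 8.29150195e-05,  1.45705495e-03, -9.99998935e-01]]), 'force': array([-0.079136  ,  0.17066028, -0.47378924]), 'ft_torque': array([-0.07428119,  0.01304152, -0.00801095]), 'opening': 0.9963727563898466}
```

View pics/scene0.png

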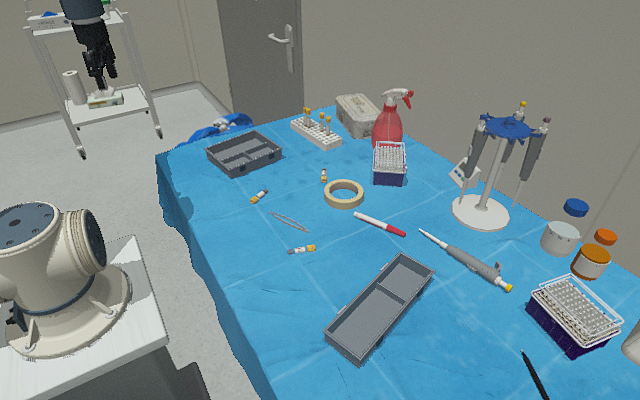

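View pics/side0.png

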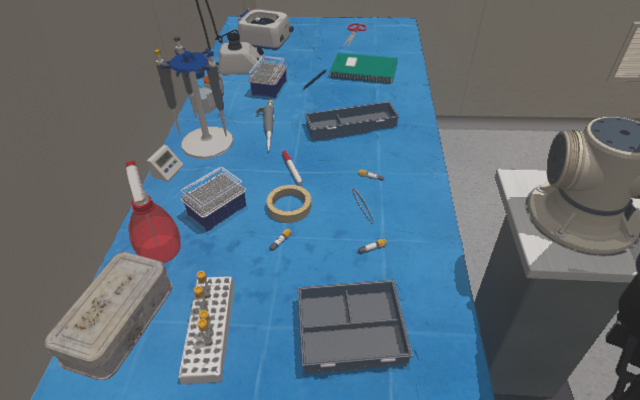

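View pics/wrist0.png

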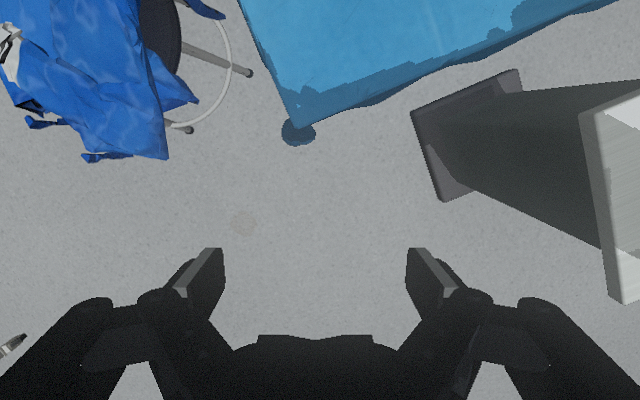

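The scene picture shows case_three at (245,153), case_two at (380,310), tubes at (259,196), (323,174), (301,249), tweezers at (290,221) and the marker at (380,224). In the side picture, the tubes are at (370,175), (281,239), (372,246). The wrist picture shows only the floor. Next I'll enlarge these for accurate picking.

```bash
cat > h.py <<'E'
import numpy as np, cv2
from bench import bot
def ray(m,uv):
    K=np.array([[m['fx'],0,m['cx']],[0,m['fy'],m['cy']],[0,0,1.]])
    p=cv2.undistortPoints(np.array([[uv]],float),K,np.array([m['k1'],0,0,0,0.]))[0,0]
    E=np.array(m['extrinsics']); return E[:3,3],E[:3,:3]@np.array([p[0],p[1],1])
def onz(m,uv,z):
    o,d=ray(m,uv); return (o+d*(z-o[2])/d[2])
def tri(rays):
    A=np.zeros((3,3));b=np.zeros(3)
    for o,d in rays:
        d=d/np.linalg.norm(d);P=np.eye(3)-np.outer(d,d);A+=P;b+=P@o
    x=np.linalg.solve(A,b)
    res=[np.linalg.norm((np.eye(3)-np.outer(d,d)/(d@d))@(x-o)) for o,d in rays]
    return x,max(res)
def proj(m,X):
    E=np.array(m['extrinsics']);c=E[:3,:3].T@(np.array(X,float)-E[:3,3]);s=c[:2]/c[2]
    s=s*(1+m['k1']*(s@s)); return np.array([m['fx']*s[0]+m['cx'],m['fy']*s[1]+m['cy']])
def crop(src,dst,u,v,w,h,f):
    im=cv2.imread(src)[v:v+h,u:u+w]; im=cv2.resize(im,None,fx=f,fy=f,interpolation=cv2.INTER_CUBIC)
    for i in range(0,w,10): cv2.line(im,(i*f,0),(i*f,8 if i%50 else 16),(0,255,255),1); 
    for i in range(0,w,50): cv2.putText(im,str(u+i),(i*f,26),0,.4,(0,255,255),1)
    for i in range(0,h,10): cv2.line(im,(0,i*f),(8,i*f),(0,255,255),1); cv2.putText(im,str(v+i),(10,i*f+4),0,.35,(0,255,255),1)
    cv2.imwrite(dst,im)
E
python3 - <<'E'
from h import *
crop('pics/scene0.png','pics/sc_a.png',195,125,160,120,5)
crop('pics/scene0.png','pics/sc_b.png',280,205,160,120,5)
crop('pics/scene0.png','pics/sc_c.png',310,250,130,120,5)
crop('pics/side0.png','pics/si_a.png',260,90,150,110,5)
crop('pics/side0.png','pics/si_b.png',260,180,150,110,5)
crop('pics/side0.png','pics/si_c.png',280,270,150,110,5)
E
```

```text
(no output)
```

View pics/sc_a.png

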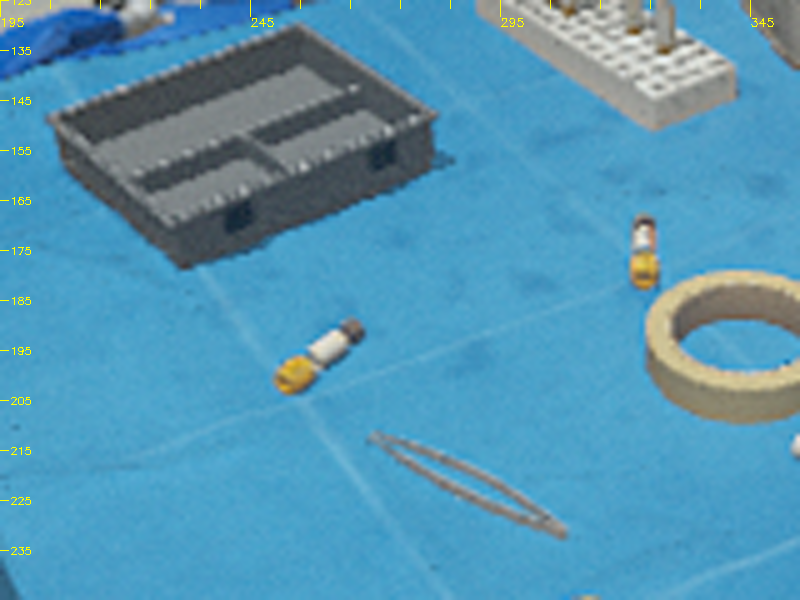

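View pics/sc_b.png

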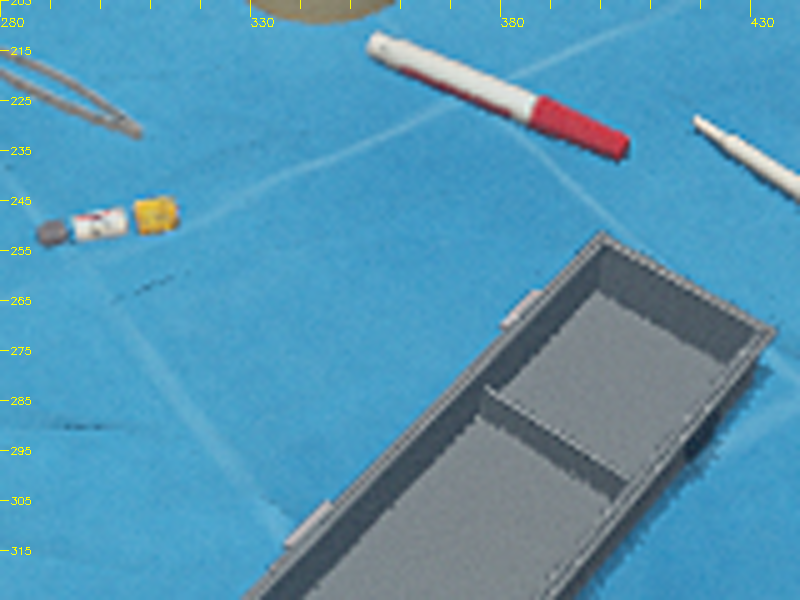

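View pics/sc_c.png

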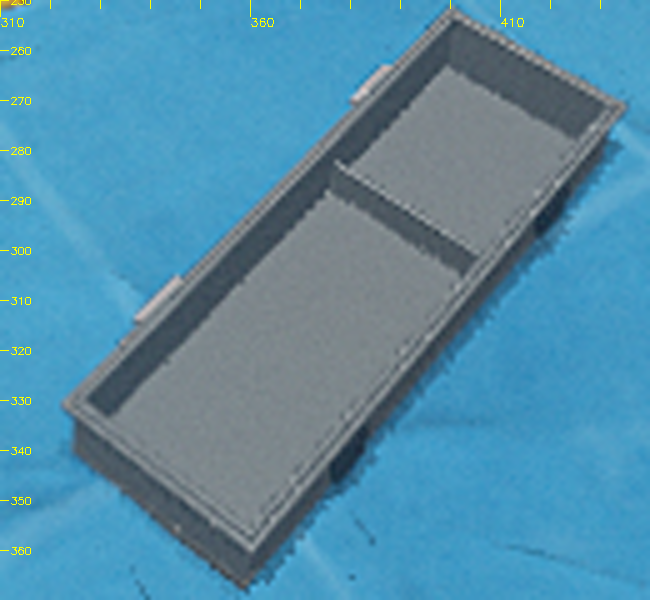

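View pics/si_a.png

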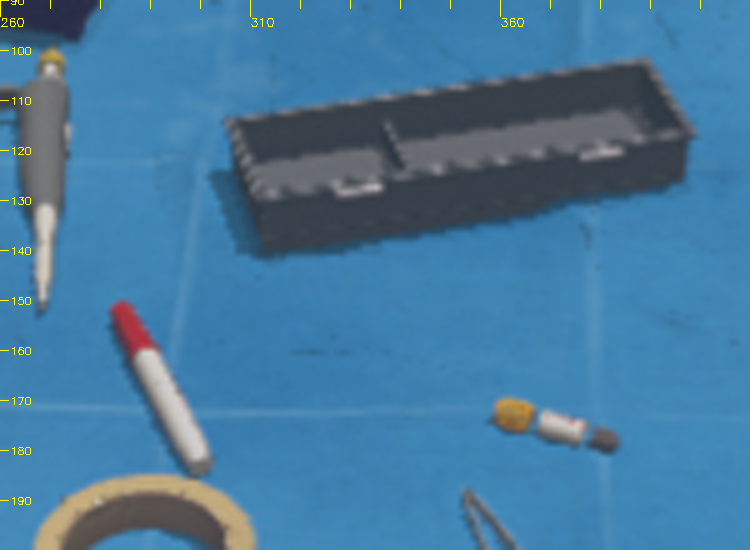

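View pics/si_b.png

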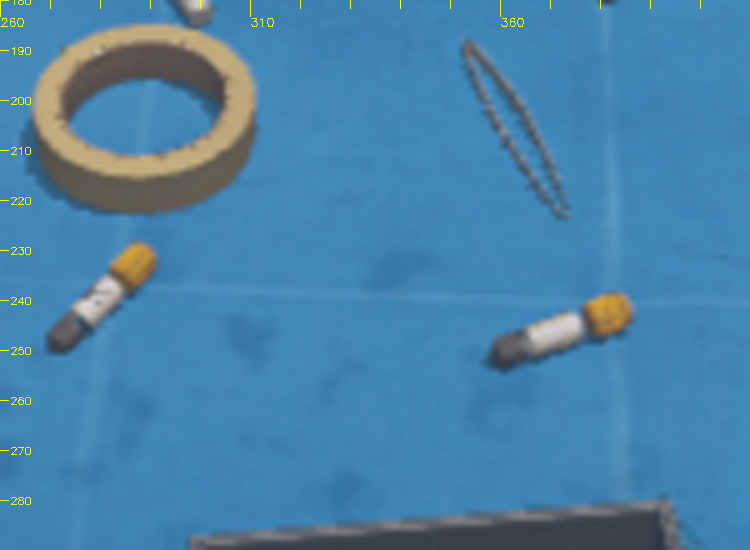

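View pics/si_c.png

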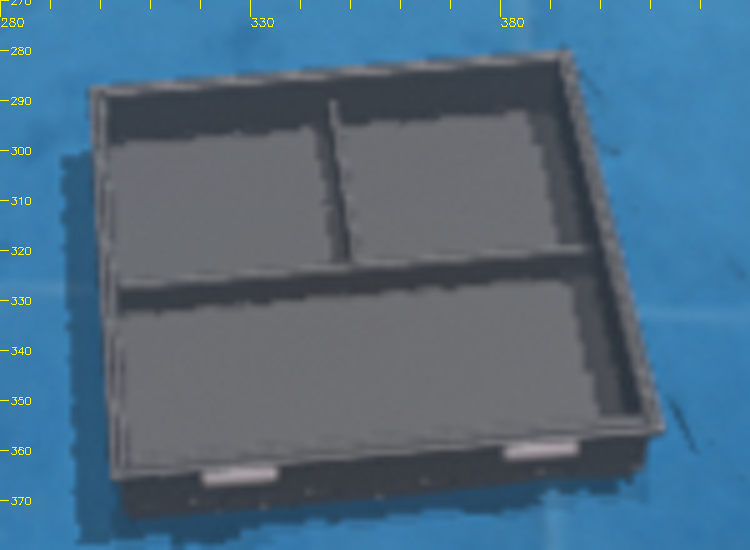

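```bash
cat > meas.py <<'E'
from h import *
S=bot.camera_model('scene');D=bot.camera_model('side')
T={'B':[((250.6,201.2),(386.4,241.6)),((267,190),(358,251.4))],
'C':[((324,182.6),(290,230)),((323.8,168),(270,249.4))],
'A':[((315.6,247.8),(359,172.8)),((288,251.8),(383.4,178.2))],
'marker':[((405.6,234.4),(284,151.2)),((354,213.8),(300.2,184))],
'tweez':[((269,212.4),(372.6,222.6)),((308.2,231.6),(353.2,188.4))],
'three':[((205,148.8),(412.6,356)),((255,130),(303,365)),((282.4,148.4),(299,288)),((229.4,169.8),(393.4,280.4))],
'two':[((323,330.6),(399,116.4)),((400.4,252),(313,129)),((435.4,270.6),(306,114)),((360.4,360),(389.6,102))]}
for k,v in T.items():
    P=[]
    for a,b in v:
        x,r=tri([ray(S,a),ray(D,b)]);P.append(x);z={'tweez':4,'three':42,'two':42}.get(k,8)
        print(k,x.round(1),round(r,1),'S',onz(S,a,z)[:2].round(1),'D',onz(D,b,z)[:2].round(1))
    P=np.array(P)
    print('  ctr',P.mean(0).round(1),'len',np.linalg.norm(P[0]-P[1]).round(1),'ang',np.degrees(np.arctan2(*(P[1]-P[0])[1::-1])).round(1))
E
python3 meas.py
```

```text
B [437.4 106.9   9.4] 1.8 S [439.8 108.4] D [435.6 106.2]
B [497.1 133.5   4.9] 1.4 S [497.  129.6] D [495.8 136.6]
  ctr [467.2 120.2   7.2] len 65.5 ang 24.0
C [646.7  80.    5.1] 0.8 S [645.5  76.7] D [645.4  83.1]
C [682.9 139.1   7. ] 1.3 S [683.6 138.1] D [681.4 140.7]
  ctr [664.8 109.5   6. ] len 69.4 ang 58.5
A [ 496.3 -121.7    5.9] 1.5 S [ 496.8 -123.5] D [ 495.  -118.4]
A [ 436.7 -101.5    7.8] 1.6 S [ 438.3 -101.8] D [ 435.2 -100.6]
  ctr [ 466.5 -111.6    6.9] len 63.0 ang 161.3
marker [ 694.3 -197.7    9.1] 1.5 S [ 697.1 -196.7] D [ 693.1 -197.8]
marker [638.7 -72.4   6.2] 0.8 S [638.4 -73.9] D [637.7 -69.7]
  ctr [ 666.5 -135.     7.6] len 137.1 ang 113.9
tweez [463.3  47.4   3.5] 0.3 S [462.8  46.9] D [463.7  47.8]
tweez [510.  -65.3   3.7] 1.5 S [511.4 -65.6] D [508.5 -64.2]
  ctr [486.7  -9.    3.6] len 122.0 ang -67.5
three [408.8 380.8  37.5] 3.3 S [410.3 372. ] D [406.2 383.9]
three [587.  407.2  37.4] 1.8 S [585.9 399.3] D [584.8 410.2]
three [608.8 255.8  37.4] 2.1 S [607.9 249.2] D [606.3 260. ]
three [431.3 230.4  39.2] 1.7 S [431.8 225.9] D [430. 233.]
  ctr [509.  318.5  37.9] len 180.2 ang 8.5
two [ 388.7 -325.3   40.2] 0.8 S [ 388.9 -326.3] D [ 388.3 -322.1]
two [ 621.5 -255.4   42. ] 2.2 S [ 624.2 -255.3] D [ 619.6 -253.4]
two [ 647.3 -329.5   40.5] 2.7 S [ 649.4 -330.2] D [ 644.6 -324.4]
two [ 411.6 -401.    38.7] 1.4 S [ 411.9 -402.5] D [ 410.9 -394.7]
  ctr [ 517.3 -327.8   40.4] len 243.1 ang 16.7
```

```bash
cat > plan.py <<'E'
import sys,json
from h import *
def plan(tgt,psi,grip,vmax=40,n=None,pr=True):
    s=bot.read_state();p=np.array(s['ee_pos'],float);R=np.array(s['tool_rot'])
    ps=np.degrees(np.arctan2(R[1,0],R[0,0]));d=(psi-ps+180)%360-180
    tgt=np.array(tgt,float);L=np.linalg.norm(tgt-p)
    N=n or max(1,int(np.ceil(max(L/vmax,abs(d)/7))))
    rows=[]
    for i in range(N):
        k=N-i;step=(tgt-p)/k;r=-(psi-ps+180)%360;r=(r-360 if r>180 else r)/k
        c=R.T@step;sl=[round(float(x)*2)/2 for x in c];rr=round(r*2)/2
        rows.append({"gripper":grip,"slide":sl,"roll":rr})
        p=p+R@np.array(sl);a=np.radians(rr);R=R@np.array([[np.cos(a),-np.sin(a),0],[np.sin(a),np.cos(a),0],[0,0,1]])
        ps=np.degrees(np.arctan2(R[1,0],R[0,0]))
    print('t',round(s['t'],2),'tilt',R[2,2].round(5),'end',p.round(1),'psi',ps.round(1));print(json.dumps(rows).replace('"gripper": %s, '%grip,'G ').replace(' ',''))
if __name__=='__main__':
    a=[float(x) for x in sys.argv[1:]]
    plan(a[:3],a[3],a[4],*(a[5:6]))
E
python3 - <<'E'
from h import *
S=bot.camera_model('scene');D=bot.camera_model('side')
print('roll',[onz(D,p,25)[:2].round() for p in [(266.5,200),(311,203),(289,185),(290,213)]],[onz(S,p,25)[:2].round() for p in [(324,190),(364,190),(344,180)]])
print('rack tip near', [onz(D,p,0)[:2].round() for p in [(213,225),(244,205),(205,330),(180,150)]])
E
python3 plan.py 610 -70 230 -66 1
```

```text
roll [array([707.,   8.]), array([604.,  13.]), array([661., -46.]), array([648.,  47.])] [array([615.,  29.]), array([704., -26.]), array([685.,  38.])]
rack tip near [array([822.,  69.]), array([764.,   2.]), array([775., 332.]), array([ 976., -201.])]
t 0.15 tilt -1.0 end [610.2 -69.9 230.2] psi 114.1
[{G"slide":[32.5,20.5,0.0],"roll":-7.5},{G"slide":[29.5,25.0,0.0],"roll":-7.5},{G"slide":[26.0,28.5,0.0],"roll":-7.5},{G"slide":[22.5,31.5,0.0],"roll":-7.5},{G"slide":[18.0,34.0,0.0],"roll":-7.5},{G"slide":[13.5,36.5,0.0],"roll":-7.5},{G"slide":[8.5,37.5,0.0],"roll":-7.5},{G"slide":[3.5,38.5,0.0],"roll":-7.5},{G"slide":[-1.5,38.5,0.0],"roll":-7.5},{G"slide":[-6.5,38.0,0.0],"roll":-8.0},{G"slide":[-12.0,37.0,0.0],"roll":-7.5},{G"slide":[-16.5,35.0,0.0],"roll":-8.0},{G"slide":[-21.5,32.5,0.0],"roll":-7.5},{G"slide":[-25.5,29.0,0.0],"roll":-8.0},{G"slide":[-29.0,25.5,0.5],"roll":-7.5},{G"slide":[-32.0,21.5,0.0],"roll":-8.0},{G"slide":[-35.0,16.5,0.5],"roll":-7.5},{G"slide":[-36.5,12.5,0.0],"roll":-8.0}]
```

```bash
sed -i 's|r=-(psi-ps+180)%360;r=(r-360 if r>180 else r)/k|r=-((psi-ps+180)%360-180)/k|' plan.py; python3 plan.py 610 -70 230 -66 1
```

```text
t 0.15 tilt -1.0 end [610.  -70.1 230.2] psi -65.9
[{G"slide":[32.5,20.5,0.0],"roll":2.5},{G"slide":[33.5,19.0,0.0],"roll":2.5},{G"slide":[34.5,18.0,0.0],"roll":2.5},{G"slide":[35.0,16.0,0.0],"roll":2.5},{G"slide":[36.0,14.5,0.0],"roll":2.5},{G"slide":[36.5,13.0,0.0],"roll":2.5},{G"slide":[37.0,11.5,0.0],"roll":2.5},{G"slide":[37.5,10.0,0.0],"roll":2.5},{G"slide":[37.5,8.5,0.0],"roll":2.5},{G"slide":[38.0,6.5,0.0],"roll":2.0},{G"slide":[38.5,5.5,0.0],"roll":2.5},{G"slide":[38.5,3.5,0.0],"roll":2.0},{G"slide":[38.5,2.5,0.0],"roll":2.5},{G"slide":[38.5,0.5,0.0],"roll":2.0},{G"slide":[38.5,-1.0,0.5],"roll":2.5},{G"slide":[38.5,-2.5,0.0],"roll":2.0},{G"slide":[38.5,-3.5,0.5],"roll":2.5},{G"slide":[38.5,-5.5,0.0],"roll":2.0}]
```

Request:
{"api": "move_arm", "payload": {"deltas": [{"gripper": 1, "slide": [32, 20, 0], "roll": 2.5}, {"gripper": 1, "slide": [33, 19, 0], "roll": 2.5}, {"gripper": 1, "slide": [34, 18, 0], "roll": 2.5}, {"gripper": 1, "slide": [35, 16, 0], "roll": 2.5}, {"gripper": 1, "slide": [36, 14, 0], "roll": 2.5}, {"gripper": 1, "slide": [36, 13, 0], "roll": 2.5}, {"gripper": 1, "slide": [37, 11, 0], "roll": 2.5}, {"gripper": 1, "slide": [37, 10, 0], "roll": 2.5}, {"gripper": 1, "slide": [37, 8, 0], "roll": 2.5}, {"gripper": 1, "slide": [38, 6, 0], "roll": 2}, {"gripper": 1, "slide": [38, 5, 0], "roll": 2.5}, {"gripper": 1, "slide": [38, 3, 0], "roll": 2}, {"gripper": 1, "slide": [38, 2, 0], "roll": 2.5}, {"gripper": 1, "slide": [38, 0, 0], "roll": 2}, {"gripper": 1, "slide": [38, -1, 0], "roll": 2.5}, {"gripper": 1, "slide": [38, -2, 0], "roll": 2}, {"gripper": 1, "slide": [38, -3, 0], "roll": 2.5}, {"gripper": 1, "slide": [38, -5, 0], "roll": 2}], "force": 40}}

```text
t: 1.65
ee_pos: [608.9, -91.3, 226.1]
tool_rot: [[0.387, -0.922, -0.007], [-0.922, -0.387, -0.005], [0.002, 0.009, -1.0]]
force: [1.0, 0.9, 0.2]
opening: 1.001
```

```bash
cat > look.py <<'E'
import sys,pickle
from h import *
n=sys.argv[1]; m=bot.camera_model('wrist');im=bot.snapshot('wrist');cv2.imwrite(f'pics/{n}.png',im);pickle.dump(m,open(f'{n}.pkl','wb'))
s=bot.read_state();print(s['t'].__round__(2),s['ee_pos'].round(1),'psi',np.degrees(np.arctan2(s['tool_rot'][1,0],s['tool_rot'][0,0])).round(1),'dq',abs(s['dq']).max().round(3))
E
python3 look.py w1
```

```text
1.7 [610.9 -97.  224.4] psi -67.6 dq 0.146
```

View pics/w1.png

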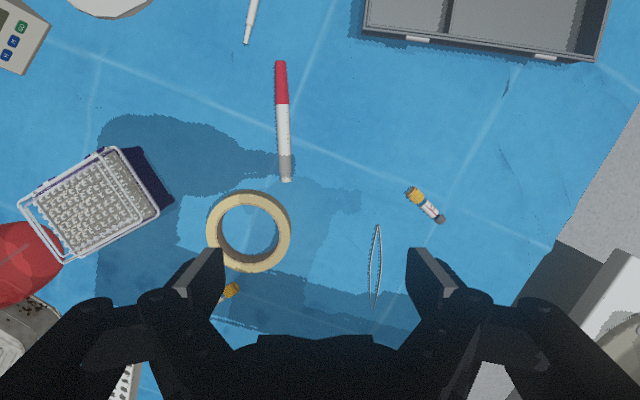

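The wrist view has the marker from (280,61) to (287,182), the tweezers from (377,224) to (373,306), tube A from (407,188) to (444,221), and the tape roll at (249,231). Next I'll combine the views.

```bash
python3 - <<'E'
from h import *
import pickle
from meas import T
S=bot.camera_model('scene');D=bot.camera_model('side');W=pickle.load(open('w1.pkl','rb'))
w={'marker':[(280.5,61),(286.5,181.5)],'tweez':[(373,306),(377,224.5)],'A':[(407.5,188),(444,221)]}
for k in w:
    P=[]
    for i in range(2):
        a,b=T[k][i];x,r=tri([ray(S,a),ray(D,b),ray(W,w[k][i])]);P.append(onz(W,w[k][i],4 if k=='tweez' else 8))
        print(k,x.round(1),round(r,1),'W',P[-1].round(1))
    P=np.array(P);print(' W ctr',P.mean(0).round(1),'len',np.linalg.norm(P[0]-P[1]).round(1),'ang',np.degrees(np.arctan2(*(P[1]-P[0])[1::-1])).round(1))
E
python3 plan.py 667 -134 120 -66 1
```

```text
B [437.4 106.9   9.4] 1.8 S [439.8 108.4] D [435.6 106.2]
B [497.1 133.5   4.9] 1.4 S [497.  129.6] D [495.8 136.6]
  ctr [467.2 120.2   7.2] len 65.5 ang 24.0
C [646.7  80.    5.1] 0.8 S [645.5  76.7] D [645.4  83.1]
C [682.9 139.1   7. ] 1.3 S [683.6 138.1] D [681.4 140.7]
  ctr [664.8 109.5   6. ] len 69.4 ang 58.5
A [ 496.3 -121.7    5.9] 1.5 S [ 496.8 -123.5] D [ 495.  -118.4]
A [ 436.7 -101.5    7.8] 1.6 S [ 438.3 -101.8] D [ 435.2 -100.6]
  ctr [ 466.5 -111.6    6.9] len 63.0 ang 161.3
marker [ 694.3 -197.7    9.1] 1.5 S [ 697.1 -196.7] D [ 693.1 -197.8]
marker [638.7 -72.4   6.2] 0.8 S [638.4 -73.9] D [637.7 -69.7]
  ctr [ 666.5 -135.     7.6] len 137.1 ang 113.9
tweez [463.3  47.4   3.5] 0.3 S [462.8  46.9] D [463.7  47.8]
tweez [510.  -65.3   3.7] 1.5 S [511.4 -65.6] D [508.5 -64.2]
  ctr [486.7  -9.    3.6] len 122.0 ang -67.5
three [408.8 380.8  37.5] 3.3 S [410.3 372. ] D [406.2 383.9]
three [587.  407.2  37.4] 1.8 S [585.9 399.3] D [584.8 410.2]
three [608.8 255.8  37.4] 2.1 S [607.9 249.2] D [606.3 260. ]
three [431.3 230.4  39.2] 1.7 S [431.8 225.9] D [430. 233.]
  ct
[... 341 characters left out ...]
243.1 ang 16.7
marker [ 692.9 -196.     9.3] 3.4 W [ 690.6 -194.     8. ]
marker [637.3 -71.7   6.9] 2.5 W [635. -71.   8.]
 W ctr [ 662.8 -132.5    8. ] len 135.0 ang 114.3
tweez [462.7  46.9   3.9] 1.2 W [461.5  46.7   4. ]
tweez [509.7 -64.1   4.3] 2.3 W [508.9 -62.7   4. ]
 W ctr [485.2  -8.    4. ] len 119.1 ang -66.6
A [ 496.1 -121.     6.2] 1.9 W [ 496.4 -120.4    8. ]
A [ 435.9 -101.2    8.7] 2.4 W [ 433.7 -100.5    8. ]
 W ctr [ 465.  -110.4    8. ] len 65.7 ang 162.3
t 1.7 tilt -0.99992 end [ 667.1 -133.7  120.1] psi -66.1
[{G"slide":[14.0,-9.5,26.0],"roll":-0.5},{G"slide":[14.0,-9.5,26.0],"roll":-0.5},{G"slide":[14.0,-9.5,26.0],"roll":-0.5},{G"slide":[13.5,-10.0,26.0],"roll":0.0}]
```

Request:
{"api": "move_arm", "payload": {"deltas": [{"gripper": 0.6, "slide": [14, -9, 26], "roll": -0.5}, {"gripper": 0.6, "slide": [14, -9, 26], "roll": -0.5}, {"gripper": 0.6, "slide": [14, -9, 26], "roll": -0.5}, {"gripper": 0.6, "slide": [13, -9, 26], "roll": 0}, {"gripper": 0.6, "slide": [0, 0, 0], "roll": 0}, {"gripper": 0.6, "slide": [0, 0, 0], "roll": 0}]}}

```text
t: 2.2
ee_pos: [668.0, -142.1, 113.0]
tool_rot: [[0.399, -0.917, -0.011], [-0.917, -0.399, -0.008], [0.003, 0.013, -1.0]]
force: [0.3, 0.2, 0.9]
opening: 0.601
```

```bash
python3 look.py w2
```

```text
2.25 [ 667.3 -141.7  112.3] psi -66.5 dq 0.03
```

View pics/w2.png

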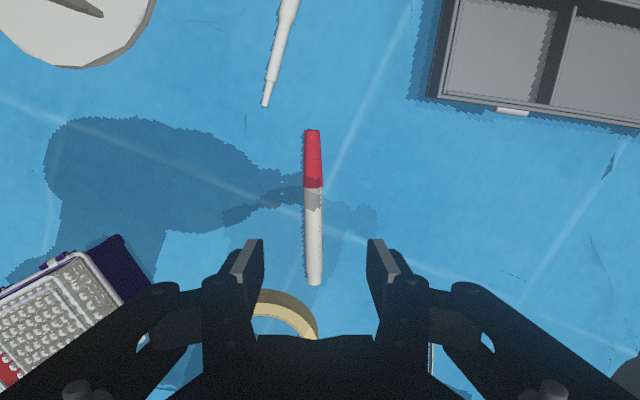

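```bash
cat > wz.py <<'E'
import sys,pickle
from h import *
W=pickle.load(open(sys.argv[1]+'.pkl','rb'));z=float(sys.argv[2]);v=[float(x) for x in sys.argv[3:]]
P=[onz(W,(v[i],v[i+1]),z) for i in range(0,len(v),2)];print([p.round(1).tolist() for p in P])
if len(P)==2:print('ctr',(.5*(P[0]+P[1])).round(1),'len',np.linalg.norm(P[0]-P[1]).round(1),'ang',np.degrees(np.arctan2(*(P[1]-P[0])[1::-1])).round(1))
E
python3 wz.py w2 8 312.5 129.5 315 285;python3 -c "
from h import *
s=bot.read_state();print(s['tool_rot'].round(4))
m=bot.camera_model('wrist');print(proj(m,s['ee_pos']))"
```

```text
[[690.8, -194.3, 8.0], [633.8, -68.6, 8.0]]
ctr [ 662.3 -131.4    8. ] len 138.0 ang 114.4
[[ 0.399  -0.9169 -0.0128]
 [-0.9169 -0.3989 -0.0074]
 [ 0.0017  0.0147 -0.9999]]
[313.94716116 252.3347475 ]
```

```bash
python3 plan.py 663 -132.5 5 -65.6 0.6 30
```

```text
t 2.25 tilt -0.99989 end [ 663.1 -132.3    4.8] psi -65.5
[{G"slide":[-2.5,-0.5,27.0],"roll":0.0},{G"slide":[-2.5,-0.5,27.0],"roll":-0.5},{G"slide":[-2.5,0.0,26.5],"roll":0.0},{G"slide":[-3.0,-0.5,27.0],"roll":-0.5}]
```

Request:
{"api": "move_arm", "payload": {"deltas": [{"gripper": 0.6, "slide": [-2.5, -0.5, 27], "roll": -0.5}, {"gripper": 0.6, "slide": [-2.5, -0.5, 27], "roll": -0.5}, {"gripper": 0.6, "slide": [-2.5, 0, 20], "roll": 0}, {"gripper": 0.6, "slide": [-2.5, 0, 15], "roll": 0}, {"gripper": 0.6, "slide": [0, 0, 5], "roll": 0}, {"gripper": 0.6, "slide": [0, 0, 0], "roll": 0}]}}

```text
t: 2.75
ee_pos: [667.1, -130.5, 26.2]
tool_rot: [[0.419, -0.908, 0.004], [-0.908, -0.419, -0.009], [0.01, 0.0, -1.0]]
force: [0.8, -0.3, 0.3]
opening: 0.6
```

```bash
python3 look.py w3; python3 plan.py 663 -132.5 4 -65.6 0.6 30
```

```text
2.8 [ 667.6 -130.5   27. ] psi -65.2 dq 0.027
t 2.8 tilt -0.99995 end [ 662.9 -132.4    4. ] psi -65.7
[{G"slide":[-0.5,5.0,23.0],"roll":0.5}]
```

View pics/w3.png

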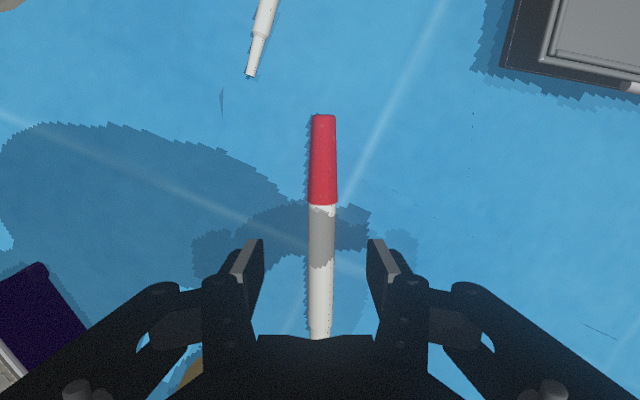

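Request:
{"api": "move_arm", "payload": {"deltas": [{"gripper": 0.6, "slide": [0, 2.5, 10], "roll": 0}, {"gripper": 0.6, "slide": [0, 2.5, 8], "roll": 0}, {"gripper": 0.6, "slide": [0, 0, 4], "roll": 0}, {"gripper": 0.6, "slide": [0, 0, 0], "roll": 0}]}}

```text
t: 3.13
ee_pos: [665.9, -133.2, 8.9]
tool_rot: [[0.42, -0.908, 0.014], [-0.908, -0.42, -0.01], [0.015, -0.009, -1.0]]
force: [-0.5, 0.2, -0.4]
opening: 0.598
```

```bash
python3 plan.py 663 -132.5 4 -65.6 0.6 30
```

```text
t 3.13 tilt -0.99985 end [ 662.9 -132.4    3.9] psi -65.7
[{G"slide":[-2.0,2.5,5.0],"roll":0.5}]
```

Request:
{"api": "move_arm", "payload": {"deltas": [{"gripper": 0.6, "slide": [-1, 2.5, 5], "roll": 0}, {"gripper": 0.6, "slide": [0, 0, 0], "roll": 0}, {"gripper": 0, "slide": [0, 0, 0], "roll": 0}, {"gripper": 0, "slide": [0, 0, 0], "roll": 0}, {"gripper": 0, "slide": [0, 0, 0], "roll": 0}, {"gripper": 0, "slide": [0, 0, 0], "roll": 0}, {"gripper": 0, "slide": [0, 0, 0], "roll": 0}, {"gripper": 0, "slide": [0, 0, 0], "roll": 0}], "force": 30}}

```text
t: 3.8
ee_pos: [664.0, -133.9, 4.7]
tool_rot: [[0.419, -0.908, 0.016], [-0.908, -0.42, -0.01], [0.016, -0.011, -1.0]]
force: [0.2, 0.5, 0.0]
opening: 0.169
```

```bash
python3 look.py w4; python3 plan.py 620 -100 140 -65.6 0 30
```

```text
3.85 [ 664.  -133.9    4.6] psi -65.2 dq 0.002
t 3.85 tilt -0.99981 end [ 619.8 -100.1  140.1] psi -65.7
[{G"slide":[-9.5,5.0,-27.5],"roll":0.0},{G"slide":[-9.5,5.0,-27.0],"roll":0.0},{G"slide":[-9.5,5.0,-27.5],"roll":0.0},{G"slide":[-9.5,4.5,-27.0],"roll":0.0},{G"slide":[-9.0,5.0,-27.5],"roll":0.5}]
```

View pics/w4.png

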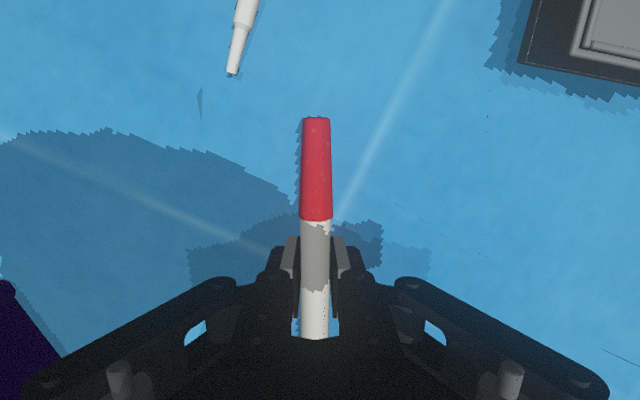

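Request:
{"api": "move_arm", "payload": {"deltas": [{"gripper": 0, "slide": [0, 0, -20], "roll": 0}, {"gripper": 0, "slide": [0, 0, -27], "roll": 0}, {"gripper": 0, "slide": [-9, 5, -27], "roll": 0}, {"gripper": 0, "slide": [-9, 5, -27], "roll": 0}, {"gripper": 0, "slide": [-9, 5, -27], "roll": 0}, {"gripper": 0, "slide": [-9, 5, -27], "roll": 0}]}}

```text
t: 4.35
ee_pos: [623.2, -107.9, 154.9]
tool_rot: [[0.417, -0.909, -0.003], [-0.909, -0.417, -0.009], [0.007, 0.006, -1.0]]
force: [0.5, 0.4, 0.4]
opening: 0.166
```

```bash
python3 plan.py 505 330 190 8.5 0 36
```

```text
t 4.35 tilt -0.99996 end [505.2 330.1 189.8] psi 8.6
[{G"slide":[-34.5,-6.0,-3.0],"roll":-5.5},{G"slide":[-33.5,-9.0,-3.0],"roll":-5.5},{G"slide":[-32.5,-12.0,-3.0],"roll":-5.5},{G"slide":[-31.5,-15.5,-3.0],"roll":-5.5},{G"slide":[-29.5,-18.0,-3.0],"roll":-6.0},{G"slide":[-27.5,-21.0,-3.0],"roll":-5.5},{G"slide":[-25.5,-24.0,-3.0],"roll":-6.0},{G"slide":[-23.0,-26.5,-3.0],"roll":-5.5},{G"slide":[-20.5,-28.5,-3.0],"roll":-6.0},{G"slide":[-17.0,-30.5,-3.0],"roll":-5.5},{G"slide":[-14.0,-32.0,-3.0],"roll":-6.0},{G"slide":[-11.0,-33.0,-3.0],"roll":-5.5},{G"slide":[-7.5,-34.0,-2.5],"roll":-6.0}]
```

Request:
{"api": "move_arm", "payload": {"deltas": [{"gripper": 0, "slide": [-34, -6, -3], "roll": -5.5}, {"gripper": 0, "slide": [-33, -9, -3], "roll": -5.5}, {"gripper": 0, "slide": [-32, -12, -3], "roll": -5.5}, {"gripper": 0, "slide": [-31, -15, -3], "roll": -5.5}, {"gripper": 0, "slide": [-29, -18, -3], "roll": -6}, {"gripper": 0, "slide": [-27, -21, -3], "roll": -5.5}, {"gripper": 0, "slide": [-25, -24, -3], "roll": -6}, {"gripper": 0, "slide": [-23, -26, -3], "roll": -5.5}, {"gripper": 0, "slide": [-20, -28, -3], "roll": -6}, {"gripper": 0, "slide": [-17, -30, -3], "roll": -5.5}, {"gripper": 0, "slide": [-14, -32, -3], "roll": -6}, {"gripper": 0, "slide": [-11, -33, -3], "roll": -5.5}, {"gripper": 0, "slide": [-6, -25, -3], "roll": -6}, {"gripper": 0, "slide": [0, 0, 0], "roll": 0}]}}

```text
t: 5.52
ee_pos: [493.6, 332.2, 201.2]
tool_rot: [[0.977, 0.212, 0.015], [0.212, -0.977, -0.006], [0.013, 0.009, -1.0]]
force: [0.3, 0.0, 0.3]
opening: 0.167
```

```bash
python3 look.py w5
```

```text
5.57 [494.  330.7 201. ] psi 12.0 dq 0.05
```

View pics/w5.png

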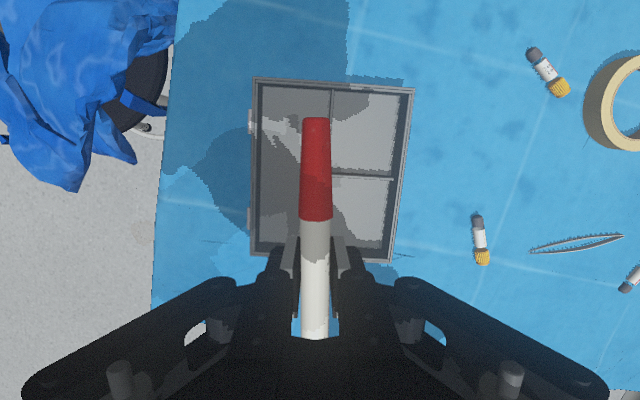

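```bash
python3 - <<'E'
from h import *
crop('pics/w5.png','pics/w5a.png',235,60,190,150,4)
crop('pics/w5.png','pics/w5b.png',235,200,190,80,4)
E
```

```text
(no output)
```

View pics/w5a.png

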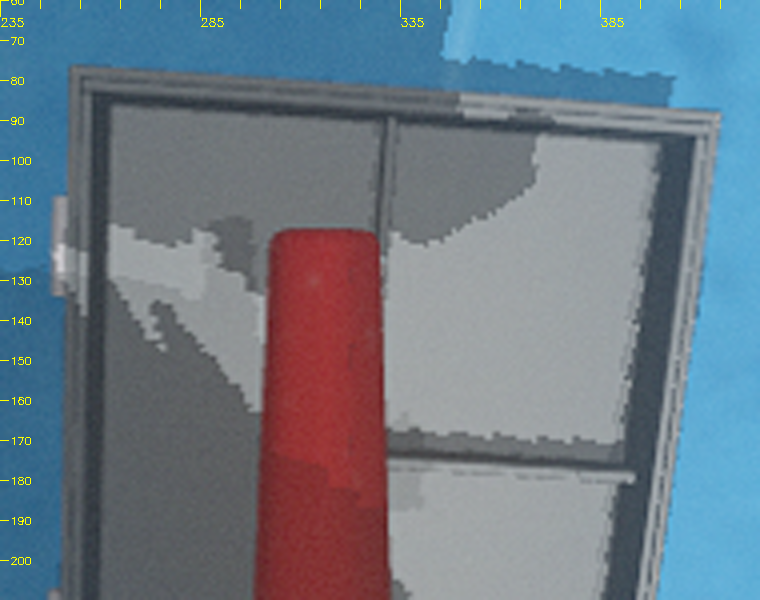

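View pics/w5b.png

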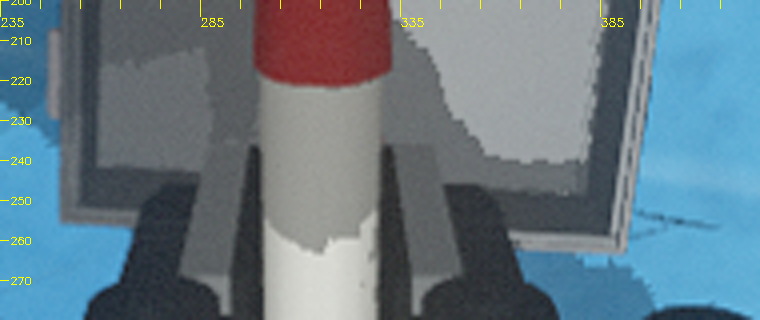

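```bash
python3 - <<'E'
from h import *
import pickle
W=pickle.load(open('w5.pkl','rb'))
P=[onz(W,p,42)[:2] for p in [(252.3,76.8),(415,88.5),(391.5,262.8),(250,255.5)]]
print([p.round(1) for p in P]); c=np.mean(P,0)
ax=(P[0]-P[3]+P[1]-P[2])/2; ay=(P[0]-P[1]+P[3]-P[2])/2
print(c,np.linalg.norm(ax),np.linalg.norm(ay),np.degrees(np.arctan2(ax[1],ax[0])),np.degrees(np.arctan2(-ay[0],ay[1])))
# TCP-marker: ends
th=np.arctan2(ax[1],ax[0])
R=np.array([[np.cos(th),-np.sin(th)],[np.sin(th),np.cos(th)]])
for q in [(0,36.5),(-43.5,-36.5),(43.5,-36.5)]: print(q,(c+R@q).round(1))
S=bot.camera_model('scene');D=bot.camera_model('side')
sc=[(255,130),(282.4,148.4),(229.4,169.8),(205,148.8)];sd=[(303,365),(299,288),(393.4,280.4),(412.6,356)]
for p,a,b in zip([(252.3,76.8),(415,88.5),(391.5,262.8),(250,255.5)],sc,sd): print([x.round(1) if hasattr(x,'round') else x for x in tri([ray(W,p),ray(S,a),ray(D,b)])])
E
python3 wz.py w5 8 535 47 564 97; python3 wz.py w5 8 476.5 212.5 483 265;python3 wz.py w5 4 530 250 623 235.5
```

```text
[array([584.1, 410.2]), array([606.8, 258.5]), array([428.9, 231.5]), array([405.7, 383.2])]
[506.3985783  320.84763201] 180.18069624990648 153.3761257213023 8.616267089059967 8.612762252590642
(0, 36.5) [500.9 356.9]
(-43.5, -36.5) [468.9 278.2]
(43.5, -36.5) [554.9 291.3]
[array([586.2, 408.9,  37.9]), np.float64(3.2)]
[array([608.5, 256.3,  37.2]), np.float64(2.6)]
[array([430.3, 230.6,  39.8]), np.float64(2.8)]
[array([407.6, 381.9,  39. ]), np.float64(5.0)]
[[681.8, 135.6, 8.0], [642.2, 84.8, 8.0]]
ctr [662.  110.2   8. ] len 64.5 ang -127.9
[[496.8, 137.6, 8.0], [434.5, 105.8, 8.0]]
ctr [465.7 121.7   8. ] len 69.9 ang -153.0
[[464.2, 50.7, 4.0], [507.2, -65.1, 4.0]]
ctr [485.7  -7.2   4. ] len 123.6 ang -69.6
```

```bash
python3 plan.py 503 356.5 90 8.6 0 30
```

```text
t 5.57 tilt -0.99987 end [502.9 356.6  90. ] psi 8.5
[{G"slide":[3.0,-6.0,27.5],"roll":1.0},{G"slide":[3.0,-6.0,28.0],"roll":1.0},{G"slide":[3.0,-6.5,27.5],"roll":0.5},{G"slide":[3.0,-6.5,28.0],"roll":1.0}]
```

Request:
{"api": "move_arm", "payload": {"deltas": [{"gripper": 0, "slide": [3, -6, 27], "roll": 1}, {"gripper": 0, "slide": [3, -6, 27], "roll": 1}, {"gripper": 0, "slide": [3, -6, 27], "roll": 1}, {"gripper": 0, "slide": [3, -6, 27], "roll": 0.5}, {"gripper": 0, "slide": [0, 0, 0], "roll": 0}]}}

```text
t: 5.98
ee_pos: [505.5, 355.7, 92.5]
tool_rot: [[0.99, 0.139, 0.02], [0.139, -0.99, -0.003], [0.02, 0.005, -1.0]]
force: [-0.3, -1.5, -2.2]
opening: 0.166
```

```bash
python3 look.py w6; python3 plan.py 503 356.5 18 8.6 0 20
```

```text
6.03 [506.7 355.8  95.5] psi 8.0 dq 0.07
t 6.03 tilt -0.99973 end [502.8 356.4  17.8] psi 8.5
[{G"slide":[-1.5,-0.5,19.5],"roll":0.0},{G"slide":[-1.5,-0.5,19.5],"roll":0.0},{G"slide":[-1.0,-0.5,19.0],"roll":-0.5},{G"slide":[-1.5,0.0,19.5],"roll":0.0}]
```

View pics/w6.png

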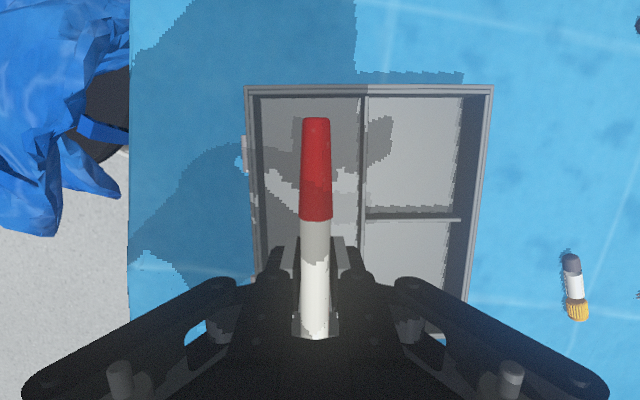

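Request:
{"api": "move_arm", "payload": {"deltas": [{"gripper": 0, "slide": [-1.5, -0.5, 20], "roll": -0.5}, {"gripper": 0, "slide": [-1.5, -0.5, 20], "roll": 0}, {"gripper": 0, "slide": [-1.5, -0.5, 18], "roll": 0}, {"gripper": 0, "slide": [0, 0, 10], "roll": 0}, {"gripper": 0, "slide": [0, 0, 0], "roll": 0}, {"gripper": 0, "slide": [0, 0, 0], "roll": 0}]}}

```text
t: 6.53
ee_pos: [510.9, 356.4, 37.5]
tool_rot: [[0.989, 0.146, 0.037], [0.146, -0.989, 0.007], [0.038, -0.002, -0.999]]
force: [0.6, 0.3, 0.2]
opening: 0.163
```

```bash
python3 plan.py 503 356.5 17 8.6 0 20
```

```text
t 6.53 tilt -0.99928 end [503.1 356.3  17.2] psi 8.4
[{G"slide":[-4.5,-0.5,10.0],"roll":0.0},{G"slide":[-4.0,-0.5,10.0],"roll":0.0}]
```

Request:
{"api": "move_arm", "payload": {"deltas": [{"gripper": 0, "slide": [-4, 0, 8], "roll": 0}, {"gripper": 0, "slide": [-4, 0, 8], "roll": 0}, {"gripper": 0, "slide": [0, 0, 3], "roll": 0}, {"gripper": 0, "slide": [0, 0, 0], "roll": 0}]}}

```text
t: 6.87
ee_pos: [505.6, 356.8, 21.8]
tool_rot: [[0.988, 0.145, 0.043], [0.145, -0.989, 0.013], [0.045, -0.006, -0.999]]
force: [0.0, -0.4, -0.9]
opening: 0.17
```

```bash
python3 plan.py 503 356.5 17 8.6 0 20
```

```text
t 6.87 tilt -0.99898 end [502.8 356.4  17.1] psi 8.8
[{G"slide":[-3.0,0.0,4.5],"roll":-0.5}]
```

Request:
{"api": "move_arm", "payload": {"deltas": [{"gripper": 0, "slide": [-2, 0, 2], "roll": 0}, {"gripper": 0, "slide": [0, 0, 2], "roll": 0}, {"gripper": 0, "slide": [0, 0, 0], "roll": 0}]}}

```text
t: 7.12
ee_pos: [503.8, 356.9, 18.0]
tool_rot: [[0.988, 0.146, 0.044], [0.146, -0.989, 0.013], [0.046, -0.006, -0.999]]
force: [0.6, -0.1, 1.3]
opening: 0.166
```

```bash
python3 look.py w7
```

```text
7.17 [503.8 356.9  18.2] psi 8.4 dq 0.006
```

View pics/w7.png

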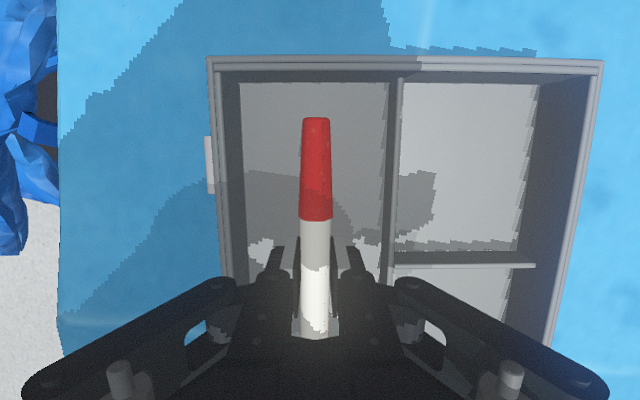

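Request:
{"api": "move_arm", "payload": {"deltas": [{"gripper": 0, "slide": [0, 0, 1], "roll": 0}, {"gripper": 0.22, "slide": [0, 0, 0], "roll": 0}, {"gripper": 0.26, "slide": [0, 0, 0], "roll": 0}, {"gripper": 0.32, "slide": [0, 0, 0], "roll": 0}, {"gripper": 0.38, "slide": [0, 0, 0], "roll": 0}, {"gripper": 0.38, "slide": [0, 0, 0], "roll": 0}, {"gripper": 0.38, "slide": [0, 0, -10], "roll": 0}, {"gripper": 0.38, "slide": [0, 0, -20], "roll": 0}, {"gripper": 0.38, "slide": [0, 0, -25], "roll": 0}, {"gripper": 0.38, "slide": [0, 0, -25], "roll": 0}, {"gripper": 0.38, "slide": [0, 0, -25], "roll": 0}]}}

```text
t: 8.08
ee_pos: [496.4, 352.6, 121.8]
tool_rot: [[0.989, 0.145, 0.035], [0.145, -0.989, 0.004], [0.036, 0.001, -0.999]]
force: [1.3, 1.1, -0.1]
opening: 0.379
```

```bash
python3 look.py w8;python3 plan.py 466 121 130 25.5 0.5 33
```

```text
8.13 [499.1 354.5 128.5] psi 8.4 dq 0.137
t 8.13 tilt -0.999 end [465.8 121.1 130.2] psi 25.4
[{G"slide":[-8.5,28.5,-0.5],"roll":-2.0},{G"slide":[-9.5,28.0,-0.5],"roll":-2.0},{G"slide":[-10.0,27.5,-0.5],"roll":-2.0},{G"slide":[-11.0,27.0,-1.0],"roll":-2.0},{G"slide":[-12.0,27.0,-0.5],"roll":-2.5},{G"slide":[-13.5,26.0,-1.0],"roll":-2.0},{G"slide":[-14.5,26.0,-0.5],"roll":-2.5},{G"slide":[-15.5,25.0,-1.0],"roll":-2.0}]
```

View pics/w8.png

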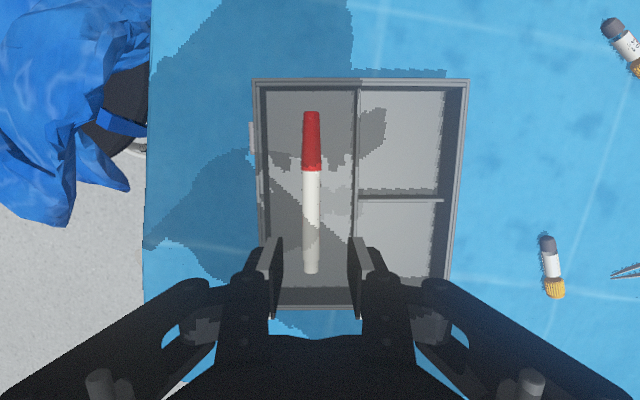

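Request:
{"api": "move_arm", "payload": {"deltas": [{"gripper": 0.6, "slide": [-8, 28, -2], "roll": -2}, {"gripper": 0.6, "slide": [-9, 28, 0], "roll": -2}, {"gripper": 0.6, "slide": [-10, 27, 0], "roll": -2}, {"gripper": 0.6, "slide": [-11, 27, 0], "roll": -2}, {"gripper": 0.6, "slide": [-12, 27, 0], "roll": -2.5}, {"gripper": 0.6, "slide": [-13, 26, 0], "roll": -2}, {"gripper": 0.6, "slide": [-14, 26, 0], "roll": -2.5}, {"gripper": 0.6, "slide": [-15, 20, 0], "roll": -2}, {"gripper": 0.6, "slide": [0, 0, 0], "roll": 0}, {"gripper": 0.6, "slide": [0, 0, 0], "roll": 0}]}}

```text
t: 8.97
ee_pos: [468.3, 120.7, 137.0]
tool_rot: [[0.893, 0.445, 0.06], [0.445, -0.895, 0.022], [0.064, 0.007, -0.998]]
force: [1.1, 0.2, -0.5]
opening: 0.6
```

```bash
python3 look.py w9
```

```text
9.02 [468.3 121.  137. ] psi 26.5 dq 0.023
```

View pics/w9.png

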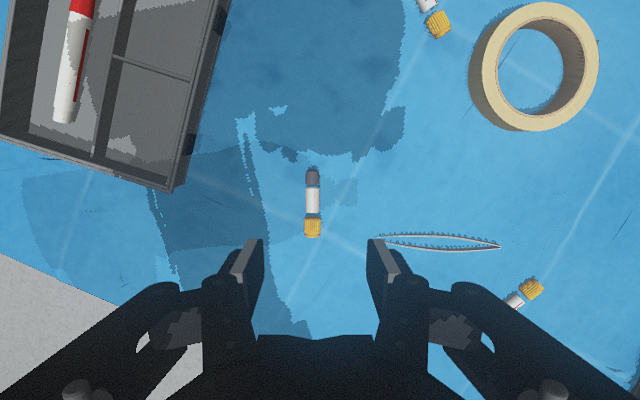

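```bash
python3 wz.py w9 8 312.5 168 313 238.5; python3 wz.py w9 4 381 238 501 246;python3 plan.py 466.5 121.5 60 26 0.6 10
```

```text
[[494.6, 135.6, 8.0], [435.1, 105.6, 8.0]]
ctr [464.8 120.6   8. ] len 66.6 ang -153.2
[[463.3, 46.5, 4.0], [508.5, -64.9, 4.0]]
ctr [485.9  -9.2   4. ] len 120.3 ang -67.9
t 9.02 tilt -0.99795 end [466.4 121.2  59.8] psi 26.0
[{G"slide":[-1.0,0.0,9.5],"roll":0.0},{G"slide":[-1.0,0.0,9.5],"roll":0.0},{G"slide":[-0.5,-0.5,9.5],"roll":0.0},{G"slide":[-1.0,0.0,9.5],"roll":0.0},{G"slide":[-0.5,-0.5,9.5],"roll":0.0},{G"slide":[-1.0,0.0,10.0],"roll":0.0},{G"slide":[-0.5,-0.5,9.5],"roll":0.5},{G"slide":[-1.0,0.0,10.0],"roll":0.0}]
```

Request:
{"api": "move_arm", "payload": {"deltas": [{"gripper": 0.6, "slide": [0, 0, -40], "roll": 0}, {"gripper": 0.6, "slide": [0, 0, -40], "roll": 0}, {"gripper": 0.6, "slide": [0, 0, 0], "roll": 0}]}}

```text
t: 9.27
ee_pos: [462.2, 119.6, 218.4]
tool_rot: [[0.894, 0.446, 0.055], [0.445, -0.895, 0.019], [0.058, 0.008, -0.998]]
force: [1.5, 0.5, 0.8]
opening: 0.603
```

Request:
{"api": "move_arm", "payload": {"deltas": [{"gripper": 0.6, "slide": [0, 0, 12], "roll": 0}, {"gripper": 0.6, "slide": [0, 0, 12], "roll": 0}, {"gripper": 0.6, "slide": [0, 0, 12], "roll": 0}, {"gripper": 0.6, "slide": [0, 0, 12], "roll": 0}, {"gripper": 0.6, "slide": [0, 0, 12], "roll": 0}, {"gripper": 0.6, "slide": [0, 0, 12], "roll": 0}, {"gripper": 0.6, "slide": [0, 0, 12], "roll": 0}]}}

```text
t: 9.85
ee_pos: [471.2, 129.1, 134.5]
tool_rot: [[0.891, 0.45, 0.066], [0.449, -0.893, 0.026], [0.071, 0.006, -0.997]]
force: [0.1, 0.4, 0.1]
opening: 0.6
```

Request:
{"api": "move_arm", "payload": {"deltas": [{"gripper": 0.6, "slide": [0, 0, 0], "roll": 0}, {"gripper": 0.6, "slide": [0, 0, 0], "roll": 0}, {"gripper": 0.6, "slide": [0, 0, 0], "roll": 0}, {"gripper": 0.6, "slide": [0, 0, 0], "roll": 0}]}}

```text
t: 10.18
ee_pos: [469.5, 130.2, 130.8]
tool_rot: [[0.89, 0.451, 0.06], [0.451, -0.892, 0.023], [0.064, 0.007, -0.998]]
force: [-0.1, 0.0, -0.6]
opening: 0.604
```

Request:
{"api": "move_arm", "payload": {"deltas": [{"gripper": 0.6, "slide": [12, 0, -12], "roll": 0}, {"gripper": 0.6, "slide": [12, 0, -12], "roll": 0}, {"gripper": 0.6, "slide": [12, 0, -12], "roll": 0}, {"gripper": 0.6, "slide": [12, 0, -12], "roll": 0}, {"gripper": 0.6, "slide": [12, 0, -12], "roll": 0}, {"gripper": 0.6, "slide": [12, 0, -12], "roll": 0}]}}

```text
t: 10.68
ee_pos: [529.6, 161.7, 212.0]
tool_rot: [[0.89, 0.451, 0.06], [0.451, -0.892, 0.024], [0.064, 0.006, -0.998]]
force: [0.4, -0.0, -0.5]
opening: 0.601
```

Request:
{"api": "move_arm", "payload": {"deltas": [{"gripper": 0.6, "slide": [-36, 0, 36], "roll": 0}, {"gripper": 0.6, "slide": [-36, 0, 36], "roll": 0}]}}

```text
t: 10.85
ee_pos: [491.4, 141.9, 155.0]
tool_rot: [[0.887, 0.453, 0.093], [0.451, -0.892, 0.039], [0.1, 0.008, -0.995]]
force: [-0.1, 0.3, -2.9]
opening: 0.601
```

Request:
{"api": "move_arm", "payload": {"deltas": [{"gripper": 0.6, "slide": [0, 0, 0], "roll": 0}, {"gripper": 0.6, "slide": [0, 0, 0], "roll": 0}]}}

```text
t: 11.02
ee_pos: [475.9, 133.1, 142.0]
tool_rot: [[0.89, 0.451, 0.067], [0.451, -0.892, 0.025], [0.071, 0.008, -0.997]]
force: [1.2, 0.7, 2.8]
opening: 0.597
```

Request:
{"api": "move_arm", "payload": {"deltas": [{"gripper": 0.6, "slide": [30, 0, -28], "roll": 0}, {"gripper": 0.6, "slide": [30, 0, -28], "roll": 0}, {"gripper": 0.6, "slide": [30, 0, -28], "roll": 0}]}}

```text
t: 11.27
ee_pos: [528.2, 158.5, 211.0]
tool_rot: [[0.893, 0.45, 0.016], [0.45, -0.893, -0.002], [0.014, 0.009, -1.0]]
force: [1.9, 0.5, 0.4]
opening: 0.604
```

Request:
{"api": "move_arm", "payload": {"deltas": [{"gripper": 0.6, "slide": [0, 0, 0], "roll": 0}, {"gripper": 0.6, "slide": [0, 0, 0], "roll": 0}]}}

```text
t: 11.43
ee_pos: [534.6, 161.2, 217.4]
tool_rot: [[0.892, 0.451, 0.027], [0.451, -0.893, 0.001], [0.025, 0.011, -1.0]]
force: [-0.0, 0.3, -1.8]
opening: 0.6
```

Request:
{"api": "move_arm", "payload": {"deltas": [{"gripper": 0.6, "slide": [30, 0, -28], "roll": 0}, {"gripper": 0.6, "slide": [25, 0, -28], "roll": 0}, {"gripper": 0.6, "slide": [0, 0, 0], "roll": 0}, {"gripper": 0.6, "slide": [0, 0, 0], "roll": 0}]}}

```text
t: 11.77
ee_pos: [576.4, 182.5, 269.0]
tool_rot: [[0.893, 0.451, 0.011], [0.451, -0.893, -0.008], [0.006, 0.012, -1.0]]
force: [0.5, -0.5, -1.1]
opening: 0.596
```

```bash
python3 plan.py 465.5 121 80 26.8 0.6 15
```

```text
t 11.77 tilt -0.99991 end [465.3 121.1  80.2] psi 26.8
[{G"slide":[-8.0,0.0,12.0],"roll":0.0},{G"slide":[-8.0,0.0,11.5],"roll":0.0},{G"slide":[-8.0,0.0,12.0],"roll":0.0},{G"slide":[-8.0,0.0,11.5],"roll":0.0},{G"slide":[-8.0,0.0,12.0],"roll":0.0},{G"slide":[-8.0,0.0,11.5],"roll":0.0},{G"slide":[-8.0,0.5,12.0],"roll":0.0},{G"slide":[-8.0,0.0,11.5],"roll":0.0},{G"slide":[-8.0,0.5,12.0],"roll":0.0},{G"slide":[-8.0,0.0,11.5],"roll":0.0},{G"slide":[-8.0,0.5,12.0],"roll":0.0},{G"slide":[-8.0,0.0,11.5],"roll":0.0},{G"slide":[-8.0,0.5,12.0],"roll":0.0},{G"slide":[-8.0,0.0,11.5],"roll":0.0},{G"slide":[-8.0,0.5,12.0],"roll":0.0},{G"slide":[-8.0,0.0,11.5],"roll":0.0}]
```

Request:
{"api": "move_arm", "payload": {"deltas": [{"gripper": 0.6, "slide": [-8, 0, 12], "roll": 0}, {"gripper": 0.6, "slide": [-8, 0, 12], "roll": 0}, {"gripper": 0.6, "slide": [-8, 0, 12], "roll": 0}, {"gripper": 0.6, "slide": [-8, 0, 12], "roll": 0}, {"gripper": 0.6, "slide": [-8, 0, 12], "roll": 0}, {"gripper": 0.6, "slide": [-8, 0, 12], "roll": 0}, {"gripper": 0.6, "slide": [-8, 0, 12], "roll": 0}, {"gripper": 0.6, "slide": [-8, 0, 12], "roll": 0}, {"gripper": 0.6, "slide": [-8, 0, 12], "roll": 0}, {"gripper": 0.6, "slide": [-8, 0, 12], "roll": 0}, {"gripper": 0.6, "slide": [-8, 0, 12], "roll": 0}, {"gripper": 0.6, "slide": [-8, 0, 12], "roll": 0}, {"gripper": 0.6, "slide": [-8, 0, 12], "roll": 0}, {"gripper": 0.6, "slide": [-8, 0, 12], "roll": 0}, {"gripper": 0.6, "slide": [-8, 0, 12], "roll": 0}]}}

```text
t: 13.02
ee_pos: [457.2, 120.0, 79.1]
tool_rot: [[0.893, 0.45, 0.016], [0.45, -0.893, -0.004], [0.012, 0.01, -1.0]]
force: [-0.2, -0.1, -0.1]
opening: 0.597
```

```bash
python3 look.py w10; python3 plan.py 465.5 121 40 26.8 0.6 12
```

```text
13.07 [454.  118.6  76.4] psi 26.7 dq 0.094
t 13.07 tilt -0.99993 end [465.3 121.2  40. ] psi 26.7
[{G"slide":[3.0,0.5,9.0],"roll":0.0},{G"slide":[2.5,0.5,9.0],"roll":0.0},{G"slide":[3.0,1.0,9.5],"roll":0.0},{G"slide":[2.5,0.5,9.0],"roll":0.0}]
```

View pics/w10.png

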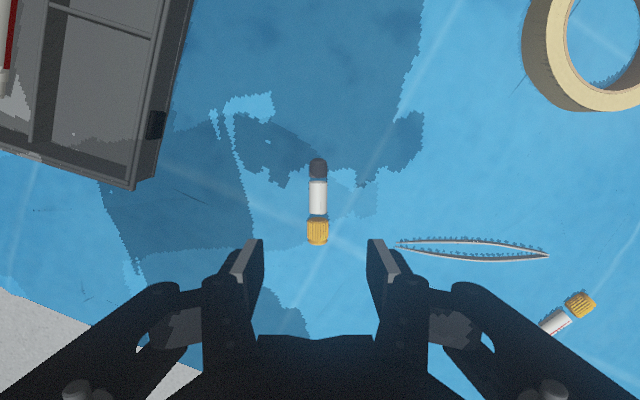

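```bash
python3 wz.py w10 8 318 157 317.5 246;python3 plan.py 465.5 121 5 26.8 0.6 12
```

```text
[[494.2, 136.0, 8.0], [434.3, 106.0, 8.0]]
ctr [464.2 121.    8. ] len 67.0 ang -153.4
t 13.07 tilt -0.99993 end [465.6 121.    5. ] psi 26.7
[{G"slide":[1.5,0.5,10.0],"roll":0.0},{G"slide":[1.5,0.5,10.5],"roll":0.0},{G"slide":[1.5,0.5,10.0],"roll":0.0},{G"slide":[1.5,0.0,10.5],"roll":0.0},{G"slide":[1.5,0.5,10.0],"roll":0.0},{G"slide":[1.5,0.0,10.5],"roll":0.0},{G"slide":[2.0,0.5,10.0],"roll":0.0}]
```

Request:
{"api": "move_arm", "payload": {"deltas": [{"gripper": 0.6, "slide": [1.5, 0, 10], "roll": 0}, {"gripper": 0.6, "slide": [1.5, 0, 10], "roll": 0}, {"gripper": 0.6, "slide": [1.5, 0, 10], "roll": 0}, {"gripper": 0.6, "slide": [1.5, 0, 10], "roll": 0}, {"gripper": 0.6, "slide": [1.5, 0, 10], "roll": 0}, {"gripper": 0.6, "slide": [1, 0, 8], "roll": 0}, {"gripper": 0.6, "slide": [0, 0, 0], "roll": 0}]}}

```text
t: 13.65
ee_pos: [459.2, 120.3, 17.9]
tool_rot: [[0.893, 0.45, 0.012], [0.45, -0.893, -0.004], [0.009, 0.009, -1.0]]
force: [0.4, -0.2, 0.5]
opening: 0.596
```

```bash
python3 plan.py 465 121 4 26.7 0.6 12
```

```text
t 13.65 tilt -0.99991 end [465.2 120.9   4. ] psi 26.7
[{G"slide":[2.5,1.0,7.0],"roll":0.0},{G"slide":[3.0,1.0,7.0],"roll":0.0}]
```

Request:
{"api": "move_arm", "payload": {"deltas": [{"gripper": 0.6, "slide": [3, 1, 7], "roll": 0}, {"gripper": 0.6, "slide": [3, 1, 7], "roll": 0}, {"gripper": 0.6, "slide": [0, 0, 1], "roll": 0}, {"gripper": 0.6, "slide": [0, 0, 0], "roll": 0}]}}

```text
t: 13.98
ee_pos: [466.9, 121.4, 2.9]
tool_rot: [[0.893, 0.45, 0.014], [0.45, -0.893, -0.004], [0.011, 0.01, -1.0]]
force: [-0.3, 0.3, -0.7]
opening: 0.601
```

Request:
{"api": "move_arm", "payload": {"deltas": [{"gripper": 0, "slide": [0, 0, 0], "roll": 0}, {"gripper": 0, "slide": [0, 0, 0], "roll": 0}, {"gripper": 0, "slide": [0, 0, 0], "roll": 0}, {"gripper": 0, "slide": [0, 0, 0], "roll": 0}, {"gripper": 0, "slide": [0, 0, 0], "roll": 0}, {"gripper": 0, "slide": [0, 0, 0], "roll": 0}]}}

```text
t: 14.48
ee_pos: [467.5, 121.7, 3.9]
tool_rot: [[0.893, 0.45, 0.016], [0.451, -0.893, -0.003], [0.013, 0.01, -1.0]]
force: [-0.7, -0.1, -0.2]
opening: 0.157
```

```bash
python3 look.py w11
```

```text
14.53 [467.5 121.7   3.9] psi 26.8 dq 0.001
```

View pics/w11.png

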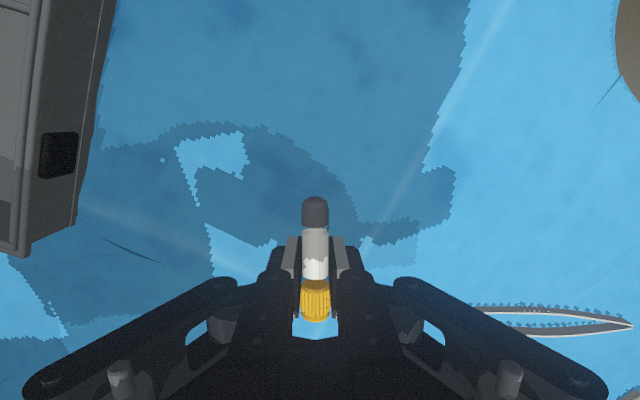

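Request:
{"api": "move_arm", "payload": {"deltas": [{"gripper": 0, "slide": [0, 0, -15], "roll": 0}, {"gripper": 0, "slide": [0, 0, -30], "roll": 0}, {"gripper": 0, "slide": [0, 0, -35], "roll": 0}, {"gripper": 0, "slide": [0, 0, -35], "roll": 0}]}}

```text
t: 14.87
ee_pos: [459.9, 119.1, 114.9]
tool_rot: [[0.894, 0.449, -0.001], [0.449, -0.893, -0.011], [-0.006, 0.01, -1.0]]
force: [1.2, 0.3, -0.5]
opening: 0.16
```

```bash
python3 plan.py 471 278.5 130 8.6 0 25
```

```text
t 14.87 tilt -0.99993 end [471.2 278.3 130. ] psi 8.7
[{G"slide":[11.5,-19.5,-2.5],"roll":2.5},{G"slide":[11.0,-20.0,-2.5],"roll":2.5},{G"slide":[10.0,-20.5,-2.5],"roll":2.5},{G"slide":[9.0,-21.0,-2.5],"roll":2.5},{G"slide":[8.0,-21.5,-2.5],"roll":2.5},{G"slide":[7.0,-21.5,-2.0],"roll":3.0},{G"slide":[6.0,-22.0,-2.5],"roll":2.5}]
```

Request:
{"api": "move_arm", "payload": {"deltas": [{"gripper": 0, "slide": [11, -19, -2], "roll": 2.5}, {"gripper": 0, "slide": [11, -20, -2], "roll": 2.5}, {"gripper": 0, "slide": [10, -20, -2], "roll": 2.5}, {"gripper": 0, "slide": [9, -21, -2], "roll": 2.5}, {"gripper": 0, "slide": [8, -21, 0], "roll": 2.5}, {"gripper": 0, "slide": [7, -21, 0], "roll": 3}, {"gripper": 0, "slide": [6, -20, 0], "roll": 2.5}, {"gripper": 0, "slide": [0, 0, 0], "roll": 0}]}}

```text
t: 15.53
ee_pos: [477.0, 282.4, 133.7]
tool_rot: [[0.991, 0.133, 0.015], [0.133, -0.991, -0.001], [0.015, 0.003, -1.0]]
force: [0.3, 0.3, 0.1]
opening: 0.159
```

```bash
python3 look.py w12; python3 plan.py 471 278.5 60 8.6 0 13
```

```text
15.58 [476.7 281.1 133.6] psi 7.8 dq 0.043
t 15.58 tilt -0.99989 end [471.1 278.5  60.1] psi 8.8
[{G"slide":[-1.0,0.5,12.5],"roll":0.0},{G"slide":[-1.0,0.0,12.0],"roll":0.0},{G"slide":[-1.5,0.5,12.5],"roll":0.0},{G"slide":[-1.0,0.0,12.0],"roll":-0.5},{G"slide":[-1.5,0.5,12.5],"roll":0.0},{G"slide":[-1.0,0.0,12.0],"roll":-0.5}]
```

View pics/w12.png

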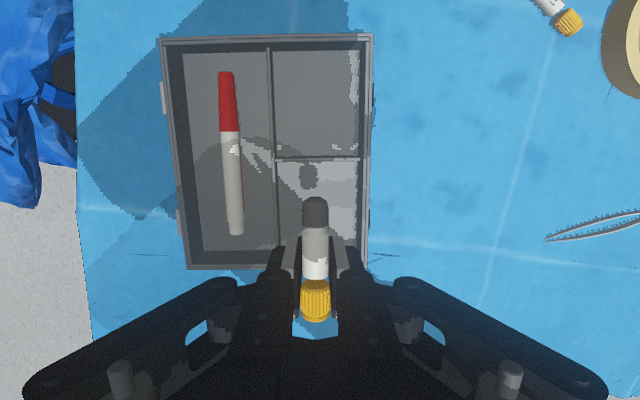

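```bash
python3 wz.py w12 42 160 38 373.5 33.5 367.5 268 187.5 269.5
```

```text
[[584.4, 408.3, 42.0], [606.7, 258.2, 42.0], [427.9, 230.9, 42.0], [406.0, 382.3, 42.0]]
```

Request:
{"api": "move_arm", "payload": {"deltas": [{"gripper": 0, "slide": [-1, 0.5, 12], "roll": 0}, {"gripper": 0, "slide": [-1, 0.5, 12], "roll": 0}, {"gripper": 0, "slide": [-1, 0.5, 12], "roll": 0}, {"gripper": 0, "slide": [-1, 0.5, 12], "roll": 0}, {"gripper": 0, "slide": [-1, 0.5, 12], "roll": -0.5}, {"gripper": 0, "slide": [-1, 0, 12], "roll": -0.5}, {"gripper": 0, "slide": [0, 0, 0], "roll": 0}]}}

```text
t: 16.17
ee_pos: [471.2, 273.5, 59.2]
tool_rot: [[0.988, 0.156, 0.015], [0.156, -0.988, -0.002], [0.014, 0.004, -1.0]]
force: [-0.1, -0.4, -0.3]
opening: 0.155
```

```bash
python3 plan.py 471 278.5 18 8.6 0 13
```

```text
t 16.17 tilt -0.99989 end [471.  278.4  18.2] psi 8.5
[{G"slide":[0.0,-1.5,10.5],"roll":0.0},{G"slide":[0.0,-1.0,10.0],"roll":0.0},{G"slide":[0.0,-1.5,10.5],"roll":0.0},{G"slide":[0.0,-1.0,10.0],"roll":0.5}]
```

Request:
{"api": "move_arm", "payload": {"deltas": [{"gripper": 0, "slide": [0, -1.5, 11], "roll": 0}, {"gripper": 0, "slide": [0, -1.5, 11], "roll": 0}, {"gripper": 0, "slide": [0, -1, 10], "roll": 0}, {"gripper": 0, "slide": [0, -1, 6], "roll": 0}, {"gripper": 0, "slide": [0, 0, 2], "roll": 0}, {"gripper": 0, "slide": [0, 0, 0], "roll": 0}]}}

```text
t: 16.67
ee_pos: [471.9, 276.8, 18.8]
tool_rot: [[0.988, 0.156, 0.016], [0.156, -0.988, -0.002], [0.016, 0.004, -1.0]]
force: [-0.5, 0.4, -0.5]
opening: 0.16
```

```bash
python3 plan.py 470.5 278 17 8.6 0 13
```

```text
t 16.67 tilt -0.99987 end [470.2 278.1  17.2] psi 8.5
[{G"slide":[-1.5,-1.5,1.5],"roll":0.5}]
```

Request:
{"api": "move_arm", "payload": {"deltas": [{"gripper": 0, "slide": [-1, -1, 1.5], "roll": 0}, {"gripper": 0, "slide": [0, 0, 1], "roll": 0}, {"gripper": 0.2, "slide": [0, 0, 0], "roll": 0}, {"gripper": 0.24, "slide": [0, 0, 0], "roll": 0}, {"gripper": 0.3, "slide": [0, 0, 0], "roll": 0}, {"gripper": 0.36, "slide": [0, 0, 0], "roll": 0}, {"gripper": 0.36, "slide": [0, 0, 0], "roll": 0}]}}

```text
t: 17.25
ee_pos: [472.0, 278.9, 18.2]
tool_rot: [[0.987, 0.157, 0.019], [0.157, -0.988, 0.001], [0.019, 0.002, -1.0]]
force: [0.1, 0.4, -0.1]
opening: 0.361
```

Request:
{"api": "move_arm", "payload": {"deltas": [{"gripper": 0.36, "slide": [0, 0, -15], "roll": 0}, {"gripper": 0.36, "slide": [0, 0, -25], "roll": 0}, {"gripper": 0.36, "slide": [0, 0, -35], "roll": 0}, {"gripper": 0.36, "slide": [0, 0, -35], "roll": 0}]}}

```text
t: 17.58
ee_pos: [465.4, 274.9, 123.5]
tool_rot: [[0.988, 0.155, 0.005], [0.155, -0.988, -0.011], [0.003, 0.012, -1.0]]
force: [1.1, 0.8, -0.0]
opening: 0.365
```

```bash
python3 look.py w13; python3 plan.py 655 105 170 54 0.6 33
```

```text
17.63 [469.2 277.2 131.7] psi 9.0 dq 0.192
t 17.63 tilt -0.99986 end [655.2 105.  169.9] psi 54.0
[{G"slide":[19.5,25.0,-4.5],"roll":-5.5},{G"slide":[17.0,26.5,-4.5],"roll":-5.5},{G"slide":[14.5,28.0,-4.5],"roll":-5.5},{G"slide":[12.0,29.5,-4.0],"roll":-5.5},{G"slide":[9.0,30.5,-4.5],"roll":-5.5},{G"slide":[6.0,31.5,-4.0],"roll":-6.0},{G"slide":[2.5,31.5,-4.5],"roll":-5.5},{G"slide":[-0.5,32.0,-4.0],"roll":-6.0}]
```

View pics/w13.png

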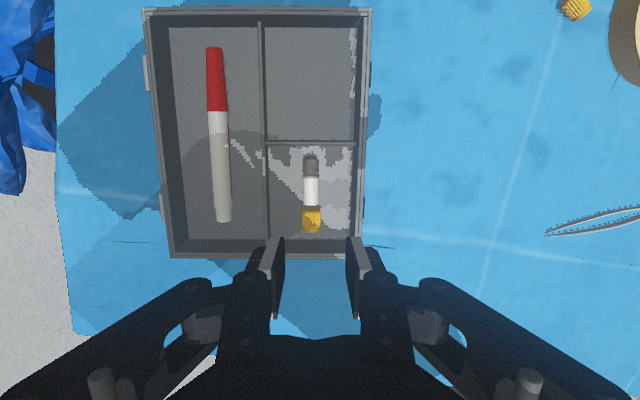

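```bash
python3 - <<'E'
from h import *
S=bot.camera_model('scene');D=bot.camera_model('side')
print([onz(D,p,0)[:2].round() for p in [(155,262),(180,245),(215,225),(246,208)]],[onz(S,p,0)[:2].round() for p in [(375,187),(373,150),(390,187),(340,147)]])
print(tri([ray(S,(411,95)),ray(D,(131,165))]))
E
```

```text
[array([919., 180.]), array([880., 131.]), array([818.,  69.]), array([757.,  11.])] [array([759.,  -5.]), array([876., 152.]), array([794., -27.]), array([798., 223.])]
(array([944.69669602,  92.62144082, 188.35605565]), np.float64(0.546020294051861))
```

Request:
{"api": "move_arm", "payload": {"deltas": [{"gripper": 0.6, "slide": [19, 25, -8], "roll": -5.5}, {"gripper": 0.6, "slide": [17, 26, -4], "roll": -5.5}, {"gripper": 0.6, "slide": [14, 28, -4], "roll": -5.5}, {"gripper": 0.6, "slide": [12, 29, -4], "roll": -5.5}, {"gripper": 0.6, "slide": [9, 30, -4], "roll": -5.5}, {"gripper": 0.6, "slide": [6, 31, -4], "roll": -6}, {"gripper": 0.6, "slide": [2, 31, -4], "roll": -5.5}, {"gripper": 0.6, "slide": [0, 25, 0], "roll": -6}, {"gripper": 0.6, "slide": [0, 0, 0], "roll": 0}]}}

```text
t: 18.38
ee_pos: [659.5, 109.1, 175.2]
tool_rot: [[0.55, 0.835, 0.028], [0.835, -0.55, 0.004], [0.019, 0.021, -1.0]]
force: [-1.3, 0.5, -0.7]
opening: 0.599
```

```bash
python3 look.py w14; python3 plan.py 662 110 90 54 0.6 13
```

```text
18.43 [658.5 110.3 175.3] psi 56.4 dq 0.094
t 18.43 tilt -0.99959 end [662.1 109.8  89.9] psi 53.9
[{G"slide":[0.0,0.0,12.0],"roll":0.5},{G"slide":[0.0,0.0,12.0],"roll":0.5},{G"slide":[0.0,0.5,12.5],"roll":0.5},{G"slide":[0.0,0.0,12.0],"roll":0.0},{G"slide":[0.0,0.5,12.5],"roll":0.5},{G"slide":[0.0,0.0,12.0],"roll":0.0},{G"slide":[0.0,0.5,12.5],"roll":0.5}]
```

View pics/w14.png

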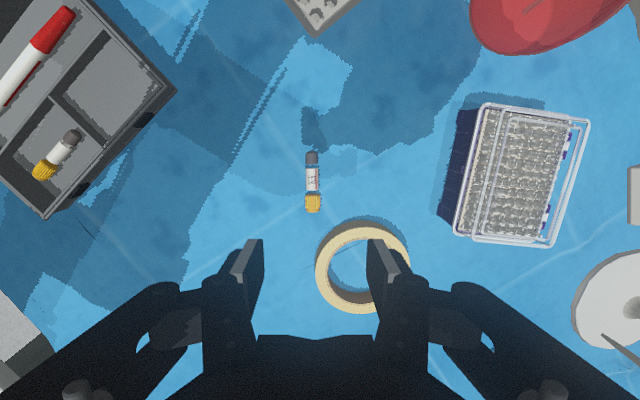

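```bash
python3 wz.py w14 8 312 151 313 213.5;python3 wz.py w14 25 315 262 410 255 ; python3 plan.py 661 111 60 57 0.6 13
```

```text
[[679.9, 139.5, 8.0], [644.4, 84.0, 8.0]]
ctr [662.1 111.8   8. ] len 65.8 ang -122.6
[[619.5, 43.0, 25.0], [706.8, -6.5, 25.0]]
ctr [663.1  18.3  25. ] len 100.4 ang -29.6
t 18.43 tilt -0.99959 end [661.  110.7  59.8] psi 56.9
[{G"slide":[0.0,0.0,13.0],"roll":0.0},{G"slide":[0.0,0.0,13.0],"roll":0.0},{G"slide":[0.0,0.0,13.0],"roll":0.0},{G"slide":[0.0,0.0,12.5],"roll":0.0},{G"slide":[0.0,0.0,13.0],"roll":0.0},{G"slide":[0.0,0.0,12.5],"roll":0.0},{G"slide":[0.0,0.0,13.0],"roll":0.0},{G"slide":[0.0,-0.5,12.5],"roll":-0.5},{G"slide":[-0.5,0.0,13.0],"roll":0.0}]
```

Request:
{"api": "move_arm", "payload": {"deltas": [{"gripper": 0.6, "slide": [0, 0.5, 13], "roll": -0.5}, {"gripper": 0.6, "slide": [0, 0.5, 13], "roll": -0.5}, {"gripper": 0.6, "slide": [0, 0, 13], "roll": 0}, {"gripper": 0.6, "slide": [0, 0, 13], "roll": 0}, {"gripper": 0.6, "slide": [0, 0, 13], "roll": 0}, {"gripper": 0.6, "slide": [0, 0, 13], "roll": 0}, {"gripper": 0.6, "slide": [0, 0, 13], "roll": 0}, {"gripper": 0.6, "slide": [0, 0, 13], "roll": 0}, {"gripper": 0.6, "slide": [0, 0, 13], "roll": 0}, {"gripper": 0.6, "slide": [0, 0, 0], "roll": 0}]}}

```text
t: 19.27
ee_pos: [658.5, 116.9, 54.0]
tool_rot: [[0.547, 0.836, 0.03], [0.837, -0.548, 0.009], [0.024, 0.02, -1.0]]
force: [-0.4, -0.2, -0.7]
opening: 0.604
```

```bash
python3 look.py w15; python3 plan.py 662 111.5 5 57.4 0.6 11
```

```text
19.32 [659.2 117.   55.6] psi 56.9 dq 0.048
t 19.32 tilt -0.99946 end [661.7 111.5   5.1] psi 57.4
[{G"slide":[-1.0,1.0,10.0],"roll":0.0},{G"slide":[-1.0,1.0,10.0],"roll":0.0},{G"slide":[-1.0,1.0,10.0],"roll":0.0},{G"slide":[-0.5,0.5,10.5],"roll":-0.5},{G"slide":[-1.0,0.5,10.0],"roll":0.0}]
```

View pics/w15.png

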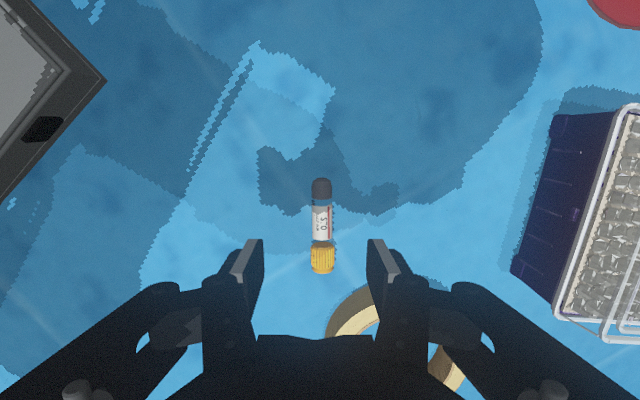

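```bash
python3 wz.py w15 8 321 177.5 322.5 274
```

```text
[[679.0, 140.6, 8.0], [643.6, 84.0, 8.0]]
ctr [661.3 112.3   8. ] len 66.7 ang -122.0
```

Request:
{"api": "move_arm", "payload": {"deltas": [{"gripper": 0.6, "slide": [-1, 1, 10], "roll": 0}, {"gripper": 0.6, "slide": [-1, 1, 10], "roll": 0}, {"gripper": 0.6, "slide": [-1, 1, 10], "roll": 0}, {"gripper": 0.6, "slide": [-1, 0.5, 8], "roll": -0.5}, {"gripper": 0.6, "slide": [0, 0, 4], "roll": 0}, {"gripper": 0.6, "slide": [0, 0, 0], "roll": 0}]}}

```text
t: 19.82
ee_pos: [662.6, 113.2, 12.8]
tool_rot: [[0.539, 0.842, 0.037], [0.842, -0.539, 0.01], [0.028, 0.025, -0.999]]
force: [-0.1, -0.7, 0.5]
opening: 0.601
```

```bash
python3 plan.py 662 111.5 4 57.4 0.6 11
```

```text
t 19.82 tilt -0.99927 end [661.9 111.6   3.8] psi 57.4
[{G"slide":[-2.0,0.0,9.0],"roll":0.0}]
```

Request:
{"api": "move_arm", "payload": {"deltas": [{"gripper": 0.6, "slide": [-1, 0, 5], "roll": 0}, {"gripper": 0.6, "slide": [0, 0, 5], "roll": 0}, {"gripper": 0.6, "slide": [0, 0, 0], "roll": 0}, {"gripper": 0, "slide": [0, 0, 0], "roll": 0}, {"gripper": 0, "slide": [0, 0, 0], "roll": 0}, {"gripper": 0, "slide": [0, 0, 0], "roll": 0}, {"gripper": 0, "slide": [0, 0, 0], "roll": 0}, {"gripper": 0, "slide": [0, 0, 0], "roll": 0}, {"gripper": 0, "slide": [0, 0, 0], "roll": 0}]}}

```text
t: 20.57
ee_pos: [663.5, 112.5, 3.1]
tool_rot: [[0.539, 0.842, 0.039], [0.842, -0.539, 0.011], [0.03, 0.027, -0.999]]
force: [1.2, -0.2, -0.3]
opening: 0.161
```

```bash
python3 look.py w16; python3 plan.py 660 110 130 57 0.6 33
```

```text
20.62 [663.5 112.5   3.1] psi 57.4 dq 0.002
t 20.62 tilt -0.99918 end [660.3 110.  130. ] psi 56.9
[{G"slide":[0.0,0.5,-31.5],"roll":0.0},{G"slide":[0.0,0.5,-32.0],"roll":0.0},{G"slide":[0.0,0.5,-31.5],"roll":0.0},{G"slide":[0.0,0.5,-32.0],"roll":0.5}]
```

View pics/w16.png

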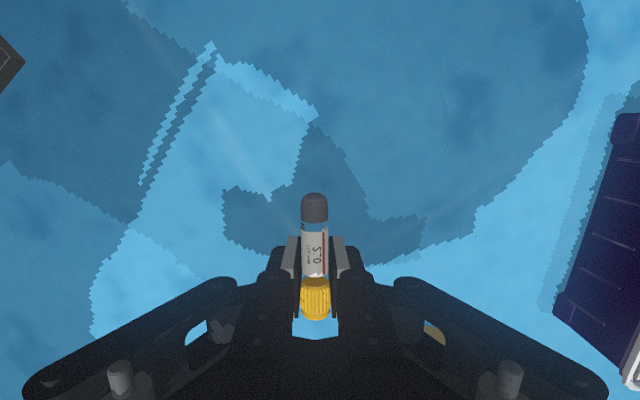

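Request:
{"api": "move_arm", "payload": {"deltas": [{"gripper": 0, "slide": [0, 0, -15], "roll": 0}, {"gripper": 0, "slide": [0, 0, -30], "roll": 0}, {"gripper": 0, "slide": [0, 0, -35], "roll": 0}, {"gripper": 0, "slide": [0, 0, -38], "roll": 0}]}}

```text
t: 20.95
ee_pos: [652.5, 109.7, 113.1]
tool_rot: [[0.54, 0.841, 0.018], [0.841, -0.541, 0.005], [0.014, 0.012, -1.0]]
force: [-0.2, 0.9, 0.9]
opening: 0.161
```

```bash
python3 plan.py 556 291 135 8.6 0 22
```

```text
t 20.95 tilt -0.99983 end [556.2 290.9 134.8] psi 8.8
[{G"slide":[10.0,-18.0,-2.5],"roll":5.0},{G"slide":[8.5,-18.5,-2.0],"roll":5.0},{G"slide":[7.0,-19.5,-2.5],"roll":5.0},{G"slide":[5.0,-20.0,-2.0],"roll":5.0},{G"slide":[3.5,-20.0,-2.5],"roll":5.0},{G"slide":[1.5,-20.5,-2.0],"roll":4.5},{G"slide":[0.0,-20.5,-2.5],"roll":5.0},{G"slide":[-2.0,-20.5,-2.0],"roll":4.5},{G"slide":[-3.5,-20.5,-2.5],"roll":5.0},{G"slide":[-5.0,-19.5,-2.0],"roll":4.5}]
```

Request:
{"api": "move_arm", "payload": {"deltas": [{"gripper": 0, "slide": [10, -18, -3], "roll": 5}, {"gripper": 0, "slide": [8, -18, -3], "roll": 5}, {"gripper": 0, "slide": [7, -19, -2], "roll": 5}, {"gripper": 0, "slide": [5, -20, -2], "roll": 5}, {"gripper": 0, "slide": [3, -20, -2], "roll": 5}, {"gripper": 0, "slide": [1, -20, -2], "roll": 4.5}, {"gripper": 0, "slide": [0, -20, -2], "roll": 5}, {"gripper": 0, "slide": [-2, -20, -2], "roll": 4.5}, {"gripper": 0, "slide": [-3, -20, -2], "roll": 5}, {"gripper": 0, "slide": [-5, -18, 0], "roll": 4.5}, {"gripper": 0, "slide": [0, 0, 0], "roll": 0}]}}

```text
t: 21.87
ee_pos: [561.6, 295.3, 147.3]
tool_rot: [[0.993, 0.108, 0.039], [0.107, -0.994, 0.013], [0.041, -0.009, -0.999]]
force: [-0.1, -0.1, -0.4]
opening: 0.161
```

```bash
python3 look.py w17; python3 plan.py 557 291 55 8.6 0 13
```

```text
21.92 [562.2 294.1 147.4] psi 6.4 dq 0.072
t 21.92 tilt -0.99913 end [556.8 291.   55.1] psi 8.4
[{G"slide":[-1.0,0.5,11.5],"roll":-0.5},{G"slide":[-1.0,0.5,11.5],"roll":0.0},{G"slide":[-1.0,0.5,11.5],"roll":-0.5},{G"slide":[-1.5,0.5,11.5],"roll":0.0},{G"slide":[-1.0,0.5,11.5],"roll":-0.5},{G"slide":[-1.5,0.0,11.5],"roll":0.0},{G"slide":[-1.0,0.5,11.5],"roll":-0.5},{G"slide":[-1.5,0.0,11.5],"roll":0.0}]
```

View pics/w17.png

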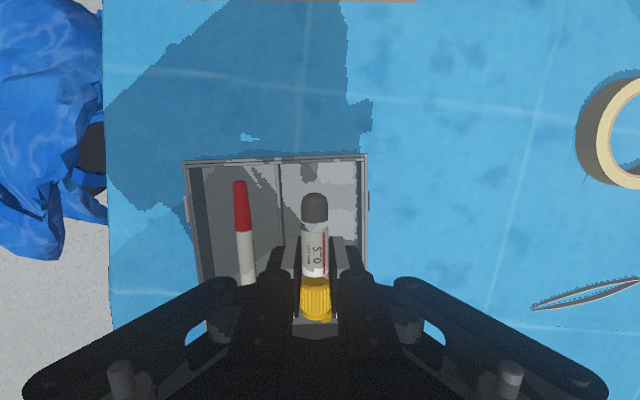

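Request:
{"api": "move_arm", "payload": {"deltas": [{"gripper": 0, "slide": [-1, 0.5, 12], "roll": -0.5}, {"gripper": 0, "slide": [-1, 0.5, 12], "roll": -0.5}, {"gripper": 0, "slide": [-1, 0.5, 12], "roll": -0.5}, {"gripper": 0, "slide": [-1, 0.5, 12], "roll": -0.5}, {"gripper": 0, "slide": [-1, 0.5, 12], "roll": 0}, {"gripper": 0, "slide": [-1, 0, 12], "roll": 0}, {"gripper": 0, "slide": [-1, 0, 12], "roll": 0}, {"gripper": 0, "slide": [0, 0, 0], "roll": 0}]}}

```text
t: 22.58
ee_pos: [561.8, 287.1, 61.4]
tool_rot: [[0.987, 0.157, 0.043], [0.156, -0.988, 0.013], [0.045, -0.006, -0.999]]
force: [-0.0, -1.2, -0.6]
opening: 0.156
```

```bash
python3 plan.py 557 291 18 8.6 0 11
```

```text
t 22.58 tilt -0.99899 end [557.1 291.2  18.2] psi 8.5
[{G"slide":[-1.5,-1.0,11.0],"roll":0.0},{G"slide":[-1.5,-1.0,10.5],"roll":0.0},{G"slide":[-1.5,-1.0,11.0],"roll":0.0},{G"slide":[-1.5,-1.5,10.5],"roll":0.5}]
```

Request:
{"api": "move_arm", "payload": {"deltas": [{"gripper": 0, "slide": [-2, -1, 11], "roll": 0}, {"gripper": 0, "slide": [-2, -1, 11], "roll": 0}, {"gripper": 0, "slide": [-2, -1, 10], "roll": 0}, {"gripper": 0, "slide": [-2, -1, 8], "roll": 0}, {"gripper": 0, "slide": [0, 0, 2], "roll": 0}, {"gripper": 0, "slide": [0, 0, 0], "roll": 0}]}}

```text
t: 23.08
ee_pos: [557.9, 288.0, 19.8]
tool_rot: [[0.986, 0.159, 0.046], [0.158, -0.987, 0.013], [0.048, -0.006, -0.999]]
force: [-0.0, -0.5, -0.2]
opening: 0.164
```

```bash
python3 look.py w18; python3 plan.py 557 290.5 17 8.6 0 11
```

```text
23.13 [557.9 288.   20. ] psi 9.1 dq 0.01
t 23.13 tilt -0.99883 end [557.2 290.4  17. ] psi 8.6
[{G"slide":[-0.5,-2.5,3.0],"roll":0.5}]
```

View pics/w18.png

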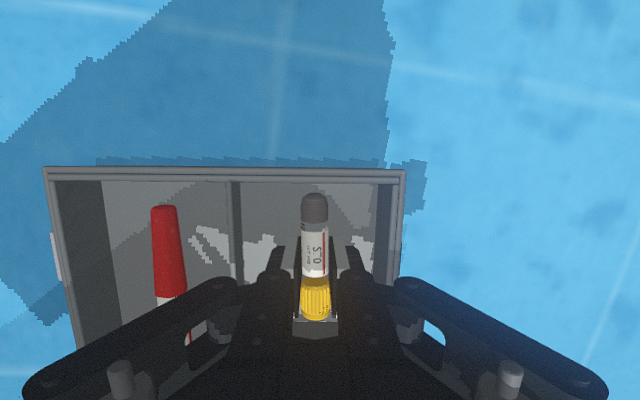

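Request:
{"api": "move_arm", "payload": {"deltas": [{"gripper": 0, "slide": [-0.5, -2, 2], "roll": 0}, {"gripper": 0, "slide": [0, 0, 2], "roll": 0}, {"gripper": 0, "slide": [0, 0, 0.5], "roll": 0}, {"gripper": 0.2, "slide": [0, 0, 0], "roll": 0}, {"gripper": 0.24, "slide": [0, 0, 0], "roll": 0}, {"gripper": 0.3, "slide": [0, 0, 0], "roll": 0}, {"gripper": 0.36, "slide": [0, 0, 0], "roll": 0}, {"gripper": 0.36, "slide": [0, 0, 0], "roll": 0}]}}

```text
t: 23.8
ee_pos: [559.2, 291.5, 18.2]
tool_rot: [[0.986, 0.16, 0.051], [0.159, -0.987, 0.017], [0.053, -0.008, -0.999]]
force: [0.0, 0.1, -0.6]
opening: 0.361
```

Request:
{"api": "move_arm", "payload": {"deltas": [{"gripper": 0.36, "slide": [0, 0, -15], "roll": 0}, {"gripper": 0.36, "slide": [0, 0, -25], "roll": 0}, {"gripper": 0.36, "slide": [0, 0, -38], "roll": 0}, {"gripper": 0.36, "slide": [0, 0, -40], "roll": 0}, {"gripper": 0.36, "slide": [0, 0, -40], "roll": 0}, {"gripper": 0.36, "slide": [0, 0, -40], "roll": 0}]}}

```text
t: 24.3
ee_pos: [543.8, 284.4, 211.4]
tool_rot: [[0.987, 0.158, 0.03], [0.158, -0.987, 0.002], [0.03, 0.002, -1.0]]
force: [1.3, 0.6, -0.5]
opening: 0.361
```

```bash
python3 look.py w19; python3 plan.py 487 -9 150 -67.5 0.6 25
```

```text
24.35 [547.6 285.6 221.9] psi 9.1 dq 0.206
t 24.35 tilt -0.99896 end [486.8  -9.  150. ] psi -67.4
[{G"slide":[-8.5,21.5,5.0],"roll":6.0},{G"slide":[-6.0,22.5,5.0],"roll":6.0},{G"slide":[-4.0,23.0,5.0],"roll":6.0},{G"slide":[-1.5,23.0,5.0],"roll":6.0},{G"slide":[1.0,23.0,5.0],"roll":6.0},{G"slide":[3.5,23.0,5.0],"roll":6.0},{G"slide":[6.0,22.5,5.0],"roll":6.0},{G"slide":[8.5,22.0,5.0],"roll":6.0},{G"slide":[10.5,20.5,5.5],"roll":5.5},{G"slide":[12.5,19.5,5.0],"roll":6.0},{G"slide":[14.5,18.5,5.5],"roll":5.5},{G"slide":[16.0,17.0,5.0],"roll":6.0},{G"slide":[17.5,15.0,5.5],"roll":5.5}]
```

View pics/w19.png

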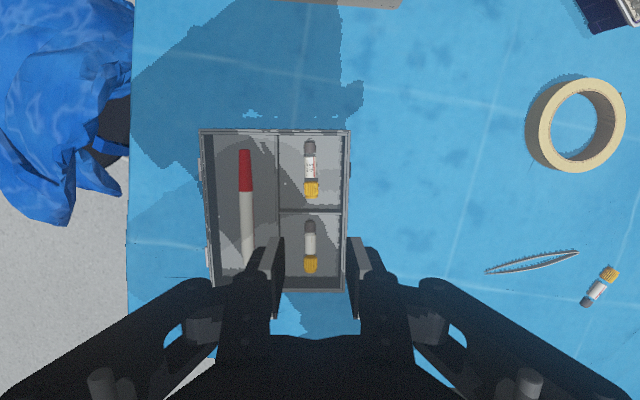

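Request:
{"api": "move_arm", "payload": {"deltas": [{"gripper": 0.6, "slide": [15, 0, -36], "roll": 0}, {"gripper": 0.6, "slide": [15, 0, -36], "roll": 0}, {"gripper": 0.6, "slide": [0, 0, 0], "roll": 0}]}}

```text
t: 24.6
ee_pos: [569.6, 287.7, 290.7]
tool_rot: [[0.986, 0.159, 0.046], [0.159, -0.987, 0.01], [0.047, -0.002, -0.999]]
force: [-1.2, -1.2, -0.4]
opening: 0.605
```

```bash
python3 plan.py 487 -9 150 -67.5 0.6 19
```

```text
t 24.6 tilt -0.99889 end [486.9  -8.8 149.9] psi -67.3
[{G"slide":[-7.5,15.5,7.5],"roll":4.5},{G"slide":[-6.5,16.0,7.5],"roll":4.0},{G"slide":[-5.0,16.5,7.5],"roll":4.5},{G"slide":[-4.0,17.0,7.5],"roll":4.0},{G"slide":[-2.5,17.0,7.5],"roll":4.5},{G"slide":[-1.5,17.0,7.5],"roll":4.0},{G"slide":[0.0,17.5,7.5],"roll":4.5},{G"slide":[1.5,17.0,7.5],"roll":4.0},{G"slide":[2.5,17.0,7.5],"roll":4.5},{G"slide":[4.0,17.0,7.5],"roll":4.0},{G"slide":[5.0,16.5,7.5],"roll":4.5},{G"slide":[6.0,16.0,7.5],"roll":4.0},{G"slide":[7.5,15.5,7.5],"roll":4.5},{G"slide":[8.5,15.0,7.5],"roll":4.0},{G"slide":[9.5,14.5,7.0],"roll":4.5},{G"slide":[11.0,13.5,7.5],"roll":4.0},{G"slide":[11.5,13.0,7.0],"roll":4.5},{G"slide":[12.5,12.0,7.5],"roll":4.0}]
```

Request:
{"api": "move_arm", "payload": {"deltas": [{"gripper": 0.6, "slide": [-7, 15, 7], "roll": 4.5}, {"gripper": 0.6, "slide": [-6, 16, 7], "roll": 4}, {"gripper": 0.6, "slide": [-5, 16, 7], "roll": 4.5}, {"gripper": 0.6, "slide": [-4, 17, 7], "roll": 4}, {"gripper": 0.6, "slide": [-2, 17, 7], "roll": 4.5}, {"gripper": 0.6, "slide": [-1, 17, 7], "roll": 4}, {"gripper": 0.6, "slide": [0, 17, 7], "roll": 4.5}, {"gripper": 0.6, "slide": [1, 17, 7], "roll": 4}, {"gripper": 0.6, "slide": [2, 17, 7], "roll": 4.5}, {"gripper": 0.6, "slide": [4, 17, 7], "roll": 4}, {"gripper": 0.6, "slide": [5, 16, 7], "roll": 4.5}, {"gripper": 0.6, "slide": [6, 16, 7], "roll": 4}, {"gripper": 0.6, "slide": [7, 15, 7], "roll": 4.5}, {"gripper": 0.6, "slide": [8, 15, 7], "roll": 4}, {"gripper": 0.6, "slide": [9, 14, 7], "roll": 4.5}, {"gripper": 0.6, "slide": [11, 13, 7], "roll": 4}, {"gripper": 0.6, "slide": [11, 13, 7], "roll": 4.5}, {"gripper": 0.6, "slide": [12, 12, 7], "roll": 4}]}}

```text
t: 26.1
ee_pos: [478.6, -9.5, 150.0]
tool_rot: [[0.327, -0.943, 0.058], [-0.945, -0.327, 0.018], [0.002, -0.061, -0.998]]
force: [0.2, 0.4, -0.3]
opening: 0.597
```

```bash
python3 look.py w20; python3 plan.py 487 -9 60 -67.5 0.6 15
```

```text
26.15 [476.3 -11.5 148.2] psi -71.2 dq 0.096
t 26.15 tilt -0.99836 end [487.1  -8.8  60.2] psi -67.7
[{G"slide":[0.0,-1.0,15.0],"roll":-0.5},{G"slide":[0.0,-1.0,14.5],"roll":-0.5},{G"slide":[0.5,-1.0,15.0],"roll":-0.5},{G"slide":[0.0,-1.0,14.5],"roll":-0.5},{G"slide":[0.5,-1.0,15.0],"roll":-1.0},{G"slide":[0.0,-1.0,14.5],"roll":-0.5}]
```

View pics/w20.png

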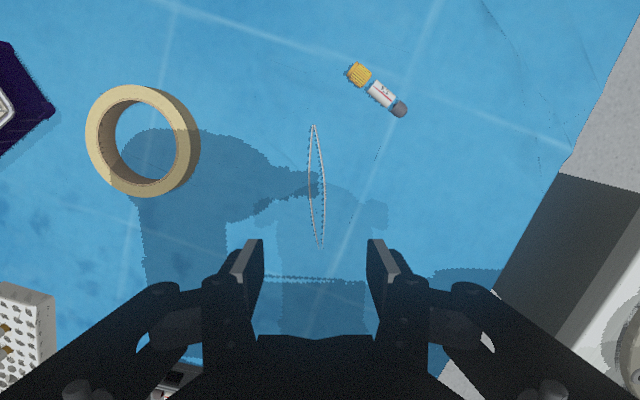

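```bash
python3 wz.py w20 4 313 123.5 321 246;python3 wz.py w20 8 349 66 407 114
```

```text
[[508.2, -63.5, 4.0], [460.8, 48.6, 4.0]]
ctr [484.5  -7.4   4. ] len 121.7 ang 112.9
[[494.3, -119.8, 8.0], [431.8, -99.1, 8.0]]
ctr [ 463.1 -109.5    8. ] len 65.9 ang 161.7
```

Request:
{"api": "move_arm", "payload": {"deltas": [{"gripper": 0.6, "slide": [10, -29, -28], "roll": -1}, {"gripper": 0.6, "slide": [10, -29, -28], "roll": -1}, {"gripper": 0.6, "slide": [10, -29, -28], "roll": -1}, {"gripper": 0.6, "slide": [0, 0, 0], "roll": 0}]}}

```text
t: 26.48
ee_pos: [555.0, -16.7, 229.4]
tool_rot: [[0.37, -0.928, 0.031], [-0.929, -0.37, 0.012], [-0.0, -0.033, -0.999]]
force: [1.0, 0.3, 0.5]
opening: 0.599
```

```bash
python3 plan.py 486 -9 70 -67.5 0.6 15
```

```text
t 26.48 tilt -0.99945 end [485.9  -8.8  70.2] psi -67.3
[{G"slide":[-2.5,5.5,13.0],"roll":0.0},{G"slide":[-2.5,5.5,13.0],"roll":0.0},{G"slide":[-3.0,5.5,13.0],"roll":0.0},{G"slide":[-2.5,5.5,13.0],"roll":0.0},{G"slide":[-3.0,5.5,13.0],"roll":0.0},{G"slide":[-2.5,5.5,13.0],"roll":0.0},{G"slide":[-3.0,5.5,13.0],"roll":0.0},{G"slide":[-2.5,5.5,13.0],"roll":0.0},{G"slide":[-3.0,5.5,13.5],"roll":0.0},{G"slide":[-2.5,5.5,13.0],"roll":-0.5},{G"slide":[-3.0,6.0,13.5],"roll":0.0},{G"slide":[-3.0,5.5,13.0],"roll":-0.5}]
```

Request:
{"api": "move_arm", "payload": {"deltas": [{"gripper": 0.6, "slide": [10, -29, -28], "roll": 0}, {"gripper": 0.6, "slide": [10, -29, -28], "roll": 0}, {"gripper": 0.6, "slide": [0, 0, 0], "roll": 0}, {"gripper": 0.6, "slide": [0, 0, 0], "roll": 0}]}}

```text
t: 26.82
ee_pos: [603.9, -16.1, 272.5]
tool_rot: [[0.37, -0.929, 0.008], [-0.929, -0.37, 0.009], [-0.005, -0.01, -1.0]]
force: [0.3, -0.2, -1.1]
opening: 0.598
```

```bash
python3 plan.py 486 -9 70 -67.5 0.6 16
```

```text
t 26.82 tilt -0.99993 end [486.1  -9.2  70.1] psi -67.3
[{G"slide":[-3.5,7.5,13.5],"roll":0.0},{G"slide":[-3.5,7.5,13.5],"roll":0.0},{G"slide":[-3.0,7.0,13.5],"roll":0.0},{G"slide":[-3.5,7.5,13.5],"roll":0.0},{G"slide":[-3.0,7.0,13.5],"roll":0.0},{G"slide":[-3.5,7.5,13.5],"roll":0.0},{G"slide":[-3.0,7.0,13.5],"roll":0.0},{G"slide":[-3.5,7.5,13.5],"roll":0.0},{G"slide":[-3.0,7.0,13.5],"roll":0.0},{G"slide":[-3.5,7.5,13.5],"roll":0.0},{G"slide":[-3.0,7.0,13.5],"roll":0.0},{G"slide":[-3.5,7.5,13.5],"roll":0.0},{G"slide":[-3.0,7.0,13.0],"roll":-0.5},{G"slide":[-3.5,7.0,13.5],"roll":0.0},{G"slide":[-3.0,7.5,13.0],"roll":-0.5}]
```

Request:
{"api": "move_arm", "payload": {"deltas": [{"gripper": 0.6, "slide": [-3, 7, 13], "roll": 0}, {"gripper": 0.6, "slide": [-3, 7, 13], "roll": 0}, {"gripper": 0.6, "slide": [-3, 7, 13], "roll": 0}, {"gripper": 0.6, "slide": [-3, 7, 13], "roll": 0}, {"gripper": 0.6, "slide": [-3, 7, 13], "roll": 0}, {"gripper": 0.6, "slide": [-3, 7, 13], "roll": 0}, {"gripper": 0.6, "slide": [-3, 7, 13], "roll": 0}, {"gripper": 0.6, "slide": [-3, 7, 13], "roll": 0}, {"gripper": 0.6, "slide": [-3, 7, 13], "roll": 0}, {"gripper": 0.6, "slide": [-3, 7, 13], "roll": 0}, {"gripper": 0.6, "slide": [-3, 7, 13], "roll": 0}, {"gripper": 0.6, "slide": [-3, 7, 13], "roll": 0}, {"gripper": 0.6, "slide": [-3, 7, 13], "roll": 0}, {"gripper": 0.6, "slide": [-3, 7, 13], "roll": 0}, {"gripper": 0.6, "slide": [-3, 4, 10], "roll": 0}, {"gripper": 0.6, "slide": [0, 0, 0], "roll": 0}]}}

```text
t: 28.15
ee_pos: [476.6, -9.9, 64.4]
tool_rot: [[0.373, -0.928, 0.008], [-0.928, -0.372, 0.012], [-0.008, -0.012, -1.0]]
force: [-0.8, 0.4, -0.0]
opening: 0.603
```

```bash
python3 look.py w21; python3 plan.py 485 -8.5 20 -67.3 0.6 12
```

```text
28.2 [477.6  -9.9  65.4] psi -68.1 dq 0.064
t 28.2 tilt -0.99989 end [485.2  -8.6  19.9] psi -67.1
[{G"slide":[0.5,-1.5,11.5],"roll":0.0},{G"slide":[0.5,-2.0,11.5],"roll":-0.5},{G"slide":[0.5,-1.5,11.0],"roll":0.0},{G"slide":[0.5,-2.0,11.5],"roll":-0.5}]
```

View pics/w21.png

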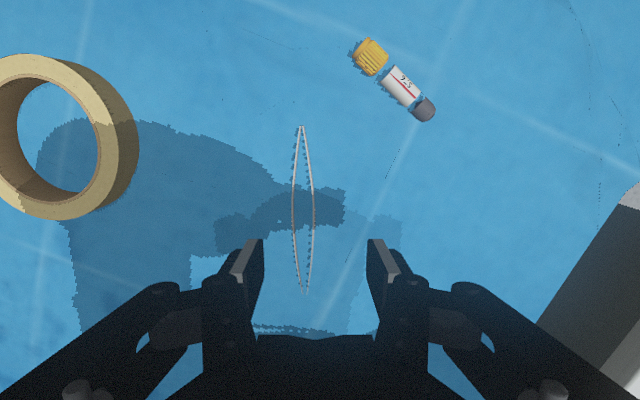

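```bash
python3 wz.py w21 4 301.5 124.5 304 294;python3 wz.py w21 4 291.5 209 313.5 209; python3 plan.py 484.5 -8 20 -67 0.6 12
```

```text
[[507.7, -63.3, 4.0], [460.9, 52.0, 4.0]]
ctr [484.3  -5.6   4. ] len 124.5 ang 112.1
[[493.4, -7.5, 4.0], [479.3, -13.3, 4.0]]
ctr [486.4 -10.4   4. ] len 15.3 ang -157.9
t 28.2 tilt -0.99989 end [484.4  -7.9  19.9] psi -67.1
[{G"slide":[0.5,-1.5,11.5],"roll":-0.5},{G"slide":[0.0,-1.5,11.5],"roll":0.0},{G"slide":[0.5,-2.0,11.0],"roll":-0.5},{G"slide":[0.0,-1.5,11.5],"roll":0.0}]
```

Request:
{"api": "move_arm", "payload": {"deltas": [{"gripper": 0.6, "slide": [0, -2, 11], "roll": 0}, {"gripper": 0.6, "slide": [0, -2, 11], "roll": 0}, {"gripper": 0.6, "slide": [0, -2, 11], "roll": 0}, {"gripper": 0.6, "slide": [0, -2, 10], "roll": 0}, {"gripper": 0.6, "slide": [0, 0, 0], "roll": 0}]}}

```text
t: 28.62
ee_pos: [489.2, -6.0, 25.7]
tool_rot: [[0.375, -0.927, 0.02], [-0.927, -0.375, 0.013], [-0.004, -0.023, -1.0]]
force: [-0.7, -0.5, -0.6]
opening: 0.603
```

```bash
python3 plan.py 485.5 -8 1.5 -67.5 0.6 8
```

```text
t 28.62 tilt -0.99972 end [485.3  -8.    1.5] psi -67.5
[{G"slide":[0.0,1.0,6.0],"roll":0.0},{G"slide":[0.0,1.5,6.0],"roll":0.0},{G"slide":[0.5,1.0,6.0],"roll":0.0},{G"slide":[0.0,1.5,6.0],"roll":-0.5}]
```

Request:
{"api": "move_arm", "payload": {"deltas": [{"gripper": 0.6, "slide": [0, 1.5, 6], "roll": 0}, {"gripper": 0.6, "slide": [0, 1.5, 6], "roll": 0}, {"gripper": 0.6, "slide": [0, 1.5, 6], "roll": 0}, {"gripper": 0.4, "slide": [0, 1, 4], "roll": 0}, {"gripper": 0.4, "slide": [0, 0, 0], "roll": 0}]}}

```text
t: 29.03
ee_pos: [486.2, -7.8, 4.5]
tool_rot: [[0.376, -0.926, 0.025], [-0.927, -0.376, 0.013], [-0.003, -0.028, -1.0]]
force: [0.1, -0.8, 0.1]
opening: 0.402
```

```bash
python3 look.py w22; python3 plan.py 485.5 -8 1.5 -67.5 0.6 8
```

```text
29.08 [486.4  -7.8   4.8] psi -67.9 dq 0.015
t 29.08 tilt -0.99959 end [485.6  -8.1   1.3] psi -67.4
[{G"slide":[0.0,1.0,3.5],"roll":-0.5}]
```

View pics/w22.png

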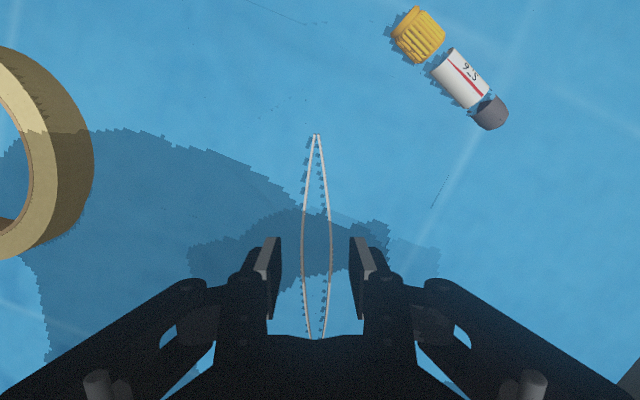

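Tweezers run centred between the pads, from (317,135) to (317,338). I'll lower slightly and close.

Request:
{"api": "move_arm", "payload": {"deltas": [{"gripper": 0.4, "slide": [0, 0.5, 3], "roll": 0}, {"gripper": 0.4, "slide": [0, 0, 0.5], "roll": 0}, {"gripper": 0.3, "slide": [0, 0, 0], "roll": 0}, {"gripper": 0, "slide": [0, 0, 0], "roll": 0}, {"gripper": 0, "slide": [0, 0, 0], "roll": 0}, {"gripper": 0, "slide": [0, 0, 0], "roll": 0}, {"gripper": 0, "slide": [0, 0, 0], "roll": 0}, {"gripper": 0, "slide": [0, 0, 0], "roll": 0}]}}

```text
t: 29.75
ee_pos: [487.1, -7.7, 2.1]
tool_rot: [[0.377, -0.926, 0.028], [-0.926, -0.376, 0.014], [-0.002, -0.031, -1.0]]
force: [-1.0, -1.2, 0.7]
opening: 0.149
```

```bash
python3 look.py w23
```

```text
29.8 [487.   -7.7   2.1] psi -67.9 dq 0.002
```

View pics/w23.png

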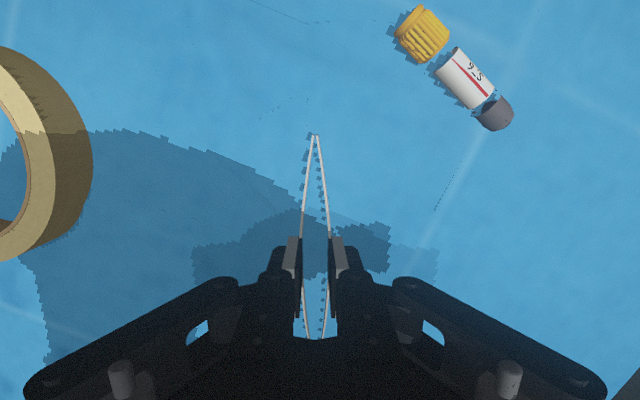

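Request:
{"api": "move_arm", "payload": {"deltas": [{"gripper": 0, "slide": [0, 0, -15], "roll": 0}, {"gripper": 0, "slide": [0, -5, -25], "roll": 0}, {"gripper": 0, "slide": [0, -15, -35], "roll": 0}, {"gripper": 0, "slide": [0, -15, -35], "roll": 0}, {"gripper": 0, "slide": [0, -15, -35], "roll": 0}]}}

```text
t: 30.22
ee_pos: [521.6, 7.3, 144.6]
tool_rot: [[0.374, -0.928, 0.005], [-0.928, -0.374, 0.01], [-0.007, -0.009, -1.0]]
force: [1.7, 0.2, -0.2]
opening: 0.153
```

```bash
python3 plan.py 476 -335 190 16.7 0 24
```

```text
t 30.22 tilt -0.99994 end [ 476.1 -335.1  189.9] psi 16.9
[{G"slide":[20.0,11.5,-3.5],"roll":-5.5},{G"slide":[19.0,13.0,-3.5],"roll":-5.5},{G"slide":[17.5,15.0,-3.0],"roll":-5.5},{G"slide":[16.0,16.5,-3.5],"roll":-5.5},{G"slide":[14.5,18.0,-3.0],"roll":-5.5},{G"slide":[12.5,19.5,-3.5],"roll":-5.5},{G"slide":[10.5,20.5,-3.0],"roll":-6.0},{G"slide":[8.5,21.5,-3.5],"roll":-5.5},{G"slide":[6.5,22.0,-3.0],"roll":-6.0},{G"slide":[4.0,22.5,-3.5],"roll":-5.5},{G"slide":[2.0,23.0,-3.0],"roll":-6.0},{G"slide":[-0.5,23.0,-3.5],"roll":-5.5},{G"slide":[-3.0,22.5,-3.0],"roll":-6.0},{G"slide":[-5.0,22.0,-3.5],"roll":-5.5},{G"slide":[-7.5,22.0,-3.0],"roll":-6.0}]
```

Request:
{"api": "move_arm", "payload": {"deltas": [{"gripper": 0, "slide": [20, 11, -3], "roll": -5.5}, {"gripper": 0, "slide": [19, 13, -3], "roll": -5.5}, {"gripper": 0, "slide": [17, 15, -3], "roll": -5.5}, {"gripper": 0, "slide": [16, 16, -3], "roll": -5.5}, {"gripper": 0, "slide": [14, 18, -3], "roll": -5.5}, {"gripper": 0, "slide": [12, 19, -3], "roll": -5.5}, {"gripper": 0, "slide": [10, 20, -3], "roll": -6}, {"gripper": 0, "slide": [8, 21, -3], "roll": -5.5}, {"gripper": 0, "slide": [6, 22, -3], "roll": -6}, {"gripper": 0, "slide": [4, 22, -3], "roll": -5.5}, {"gripper": 0, "slide": [2, 23, -3], "roll": -6}, {"gripper": 0, "slide": [0, 23, -3], "roll": -5.5}, {"gripper": 0, "slide": [-3, 22, -3], "roll": -6}, {"gripper": 0, "slide": [-5, 22, -3], "roll": -5.5}, {"gripper": 0, "slide": [-7, 20, -3], "roll": -6}, {"gripper": 0, "slide": [0, 0, 0], "roll": 0}]}}

```text
t: 31.55
ee_pos: [491.3, -342.9, 195.9]
tool_rot: [[0.929, 0.369, 0.023], [0.368, -0.93, 0.013], [0.026, -0.004, -1.0]]
force: [-0.2, 0.8, -0.1]
opening: 0.154
```

```bash
python3 look.py w24
```

```text
31.6 [ 491.5 -341.4  195.5] psi 21.3 dq 0.09
```

View pics/w24.png

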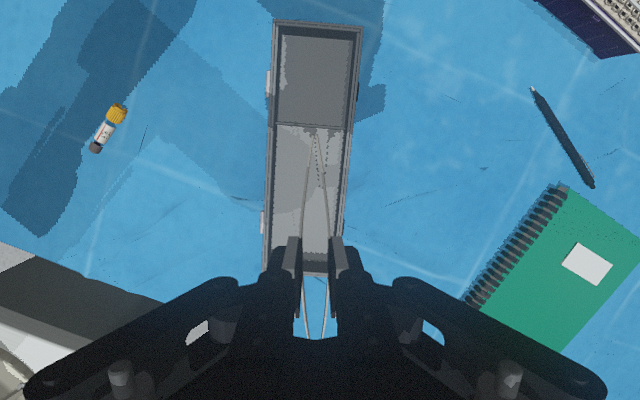

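```bash
python3 - <<'E'
from h import *
crop('pics/w24.png','pics/w24a.png',255,10,120,140,4)
crop('pics/w24.png','pics/w24b.png',250,190,120,100,5)
E
```

```text
(no output)
```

View pics/w24a.png

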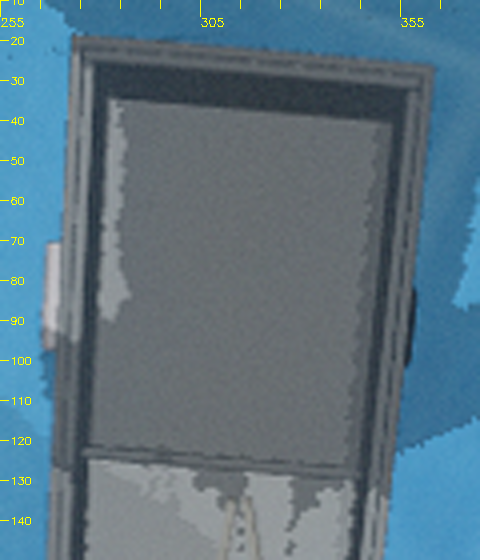

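View pics/w24b.png

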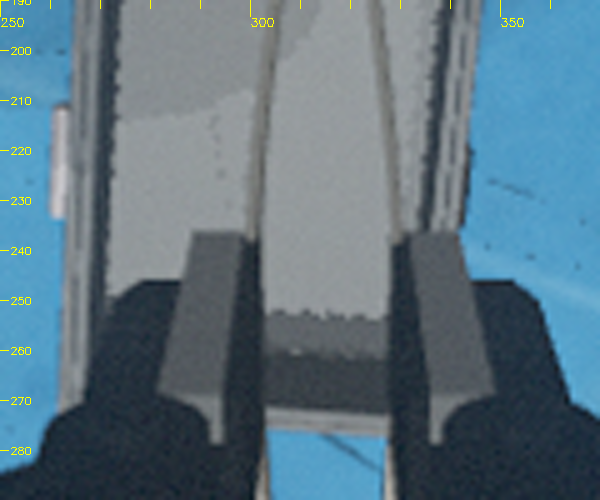

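```bash
python3 wz.py w24 42 273 18.8 363.8 26.3 343.5 233 262.4 270 303.2 276 327.6 277.5; python3 wz.py w24 29 276 124 343 129; python3 - <<'E'
from h import *
S=bot.camera_model('scene');D=bot.camera_model('side')
import pickle;W=pickle.load(open('w24.pkl','rb'))
print(tri([ray(W,(273,18.8)),ray(S,(400.4,252)),ray(D,(313,129))]),tri([ray(W,(363.8,26.3)),ray(S,(435.4,270.6)),ray(D,(306,114))]))
E
```

```text
[[621.9, -250.0, 42.0], [646.0, -327.5, 42.0], [459.8, -386.2, 42.0], [389.1, -322.1, 42.0], [398.8, -365.1, 42.0], [406.8, -390.1, 42.0]]
[[536.3, -282.6, 29.0], [556.3, -346.1, 29.0]]
ctr [ 546.3 -314.3   29. ] len 66.6 ang -72.5
(array([ 621.58914971, -252.95163645,   42.79921889]), np.float64(3.436768326742184)) (array([ 647.00087321, -328.60538336,   40.57789949]), np.float64(3.202109868921338))
```

```bash
python3 plan.py 476 -338 80 17.3 0 14
```

```text
t 31.6 tilt -0.99964 end [ 476.  -338.2   80.2] psi 17.3
[{G"slide":[-2.0,-1.0,13.0],"roll":0.5},{G"slide":[-2.0,-1.0,13.0],"roll":0.5},{G"slide":[-2.0,-1.0,12.5],"roll":0.5},{G"slide":[-1.5,-1.0,13.0],"roll":0.5},{G"slide":[-2.0,-1.0,12.5],"roll":0.5},{G"slide":[-1.5,-0.5,13.0],"roll":0.5},{G"slide":[-2.0,-0.5,12.5],"roll":0.5},{G"slide":[-1.5,-1.0,13.0],"roll":0.5},{G"slide":[-2.0,-0.5,12.5],"roll":0.0}]
```

Request:
{"api": "move_arm", "payload": {"deltas": [{"gripper": 0, "slide": [-2, -1, 13], "roll": 0.5}, {"gripper": 0, "slide": [-2, -1, 13], "roll": 0.5}, {"gripper": 0, "slide": [-2, -1, 13], "roll": 0.5}, {"gripper": 0, "slide": [-2, -1, 13], "roll": 0.5}, {"gripper": 0, "slide": [-2, -1, 13], "roll": 0.5}, {"gripper": 0, "slide": [-2, -1, 13], "roll": 0.5}, {"gripper": 0, "slide": [-2, -1, 12], "roll": 0.5}, {"gripper": 0, "slide": [-2, 0, 12], "roll": 0.5}, {"gripper": 0, "slide": [-2, 0, 12], "roll": 0}, {"gripper": 0, "slide": [0, 0, 0], "roll": 0}]}}

```text
t: 32.43
ee_pos: [474.3, -331.5, 75.4]
tool_rot: [[0.96, 0.28, 0.023], [0.28, -0.96, 0.018], [0.027, -0.01, -1.0]]
force: [-0.1, 0.4, -0.4]
opening: 0.151
```

```bash
python3 look.py w25; python3 plan.py 476 -338 30 17.3 0 12
```

```text
32.48 [ 475.1 -331.9   76.7] psi 16.3 dq 0.05
t 32.48 tilt -0.99956 end [ 476.2 -338.    30.1] psi 17.3
[{G"slide":[-0.5,1.5,11.5],"roll":-0.5},{G"slide":[-0.5,1.5,11.5],"roll":0.0},{G"slide":[-0.5,1.5,12.0],"roll":-0.5},{G"slide":[-0.5,2.0,11.5],"roll":0.0}]
```

View pics/w25.png

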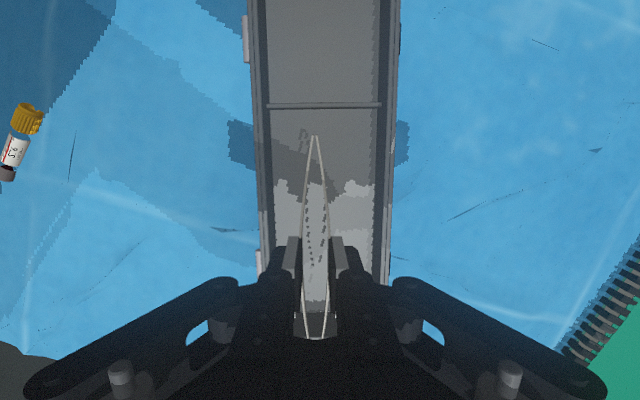

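Request:
{"api": "move_arm", "payload": {"deltas": [{"gripper": 0, "slide": [-0.5, 2, 12], "roll": -0.5}, {"gripper": 0, "slide": [-0.5, 2, 12], "roll": -0.5}, {"gripper": 0, "slide": [-1, 1.5, 12], "roll": 0}, {"gripper": 0, "slide": [-1, 1, 12], "roll": 0}, {"gripper": 0, "slide": [0, 0, 4], "roll": 0}, {"gripper": 0, "slide": [0, 0, 0], "roll": 0}]}}

```text
t: 32.98
ee_pos: [480.5, -338.0, 29.6]
tool_rot: [[0.954, 0.298, 0.034], [0.297, -0.955, 0.011], [0.035, -0.001, -0.999]]
force: [-0.9, 0.4, -0.0]
opening: 0.147
```

```bash
python3 plan.py 476 -338 15.5 17.3 0 12
```

```text
t 32.98 tilt -0.99938 end [ 475.7 -337.9   15.4] psi 17.3
[{G"slide":[-2.5,-0.5,7.0],"roll":0.0},{G"slide":[-2.5,-1.0,7.0],"roll":0.0}]
```

Request:
{"api": "move_arm", "payload": {"deltas": [{"gripper": 0, "slide": [-2, -0.5, 6], "roll": 0}, {"gripper": 0, "slide": [-2, -0.5, 5], "roll": 0}, {"gripper": 0, "slide": [-1, 0, 3], "roll": 0}, {"gripper": 0, "slide": [0, 0, 0], "roll": 0}]}}

```text
t: 33.32
ee_pos: [477.5, -338.6, 17.3]
tool_rot: [[0.954, 0.298, 0.038], [0.298, -0.955, 0.009], [0.039, 0.003, -0.999]]
force: [-0.2, -0.4, 0.5]
opening: 0.15
```

```bash
python3 look.py w26; python3 plan.py 476 -338 15 17.3 0 12
```

```text
33.37 [ 477.7 -338.7   17.7] psi 17.4 dq 0.011
t 33.37 tilt -0.99924 end [ 476.1 -338.2   15.1] psi 17.4
[{G"slide":[-1.5,-1.0,2.5],"roll":0.0}]
```

View pics/w26.png

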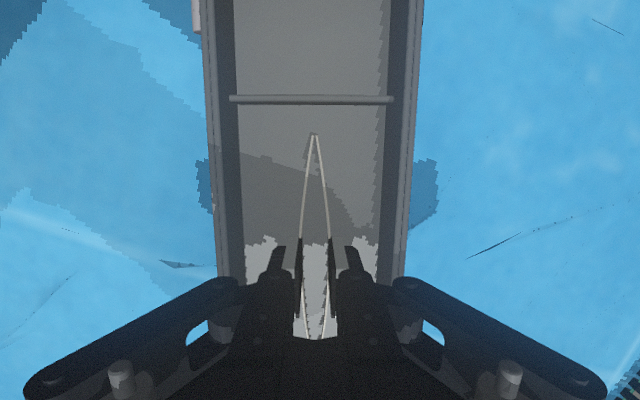

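Request:
{"api": "move_arm", "payload": {"deltas": [{"gripper": 0, "slide": [-1, 0, 1.5], "roll": 0}, {"gripper": 0, "slide": [0, 0, 1], "roll": 0}, {"gripper": 0, "slide": [0, 0, 0], "roll": 0}]}}

```text
t: 33.62
ee_pos: [477.2, -339.4, 16.0]
tool_rot: [[0.954, 0.298, 0.039], [0.298, -0.955, 0.008], [0.04, 0.004, -0.999]]
force: [0.8, 0.5, 0.7]
opening: 0.146
```

Request:
{"api": "move_arm", "payload": {"deltas": [{"gripper": 0, "slide": [0, 0, 0.5], "roll": 0}, {"gripper": 0.18, "slide": [0, 0, 0], "roll": 0}, {"gripper": 0.22, "slide": [0, 0, 0], "roll": 0}, {"gripper": 0.28, "slide": [0, 0, 0], "roll": 0}, {"gripper": 0.34, "slide": [0, 0, 0], "roll": 0}, {"gripper": 0.34, "slide": [0, 0, 0], "roll": 0}]}}

```text
t: 34.12
ee_pos: [477.7, -339.6, 15.9]
tool_rot: [[0.954, 0.298, 0.04], [0.298, -0.955, 0.007], [0.041, 0.005, -0.999]]
force: [0.8, -0.4, -0.9]
opening: 0.342
```

Request:
{"api": "move_arm", "payload": {"deltas": [{"gripper": 0.34, "slide": [0, 0, -15], "roll": 0}, {"gripper": 0.34, "slide": [0, 0, -25], "roll": 0}, {"gripper": 0.34, "slide": [0, 0, -38], "roll": 0}, {"gripper": 0.34, "slide": [0, 0, -40], "roll": 0}]}}

```text
t: 34.45
ee_pos: [467.3, -337.2, 126.9]
tool_rot: [[0.955, 0.297, 0.021], [0.296, -0.955, 0.018], [0.026, -0.011, -1.0]]
force: [1.5, -1.0, -0.8]
opening: 0.336
```

```bash
python3 look.py w27; python3 plan.py 500 -105 200 -19 0.6 22
```

```text
34.5 [ 470.9 -340.4  136.6] psi 17.3 dq 0.204
t 34.5 tilt -0.99942 end [ 499.8 -104.9  200.2] psi -19.2
[{G"slide":[8.5,-18.0,-5.0],"roll":3.0},{G"slide":[7.5,-18.5,-5.0],"roll":3.0},{G"slide":[6.5,-19.0,-5.0],"roll":3.0},{G"slide":[5.5,-19.0,-5.0],"roll":3.0},{G"slide":[4.5,-19.5,-5.0],"roll":3.0},{G"slide":[3.5,-19.5,-5.0],"roll":3.0},{G"slide":[2.5,-19.5,-5.0],"roll":3.0},{G"slide":[1.0,-19.5,-5.0],"roll":3.0},{G"slide":[0.0,-20.0,-5.0],"roll":3.0},{G"slide":[-0.5,-19.5,-5.0],"roll":3.0},{G"slide":[-2.0,-20.0,-5.0],"roll":3.0},{G"slide":[-3.0,-19.5,-5.5],"roll":3.5}]
```

View pics/w27.png

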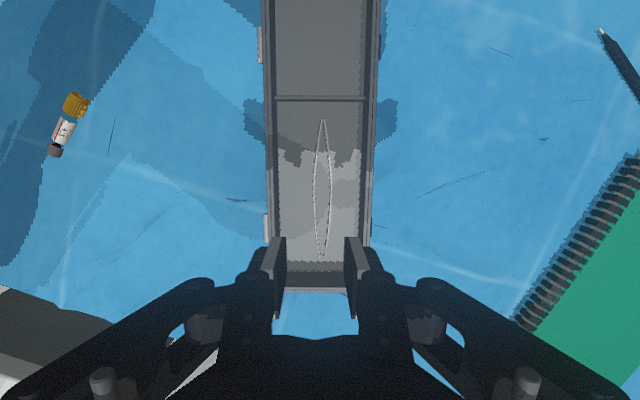

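Request:
{"api": "move_arm", "payload": {"deltas": [{"gripper": 0.6, "slide": [8, -18, -5], "roll": 3}, {"gripper": 0.6, "slide": [7, -18, -5], "roll": 3}, {"gripper": 0.6, "slide": [6, -19, -5], "roll": 3}, {"gripper": 0.6, "slide": [5, -19, -5], "roll": 3}, {"gripper": 0.6, "slide": [4, -19, -5], "roll": 3}, {"gripper": 0.6, "slide": [3, -19, -5], "roll": 3}, {"gripper": 0.6, "slide": [2, -19, -5], "roll": 3}, {"gripper": 0.6, "slide": [1, -19, -5], "roll": 3}, {"gripper": 0.6, "slide": [0, -20, -5], "roll": 3}, {"gripper": 0.6, "slide": [0, -19, -5], "roll": 3}, {"gripper": 0.6, "slide": [-2, -20, -5], "roll": 3}, {"gripper": 0.6, "slide": [-2, -15, -5], "roll": 3}, {"gripper": 0.6, "slide": [30, 0, -28], "roll": 0}, {"gripper": 0.6, "slide": [30, 0, -28], "roll": 0}, {"gripper": 0.6, "slide": [0, 0, 0], "roll": 0}, {"gripper": 0.6, "slide": [0, 0, 0], "roll": 0}]}}

```text
t: 35.83
ee_pos: [550.9, -125.0, 259.6]
tool_rot: [[0.936, -0.35, 0.03], [-0.351, -0.937, 0.006], [0.026, -0.016, -1.0]]
force: [-0.2, -0.4, 0.0]
opening: 0.604
```

```bash
python3 plan.py 465 -111 75 -18.5 0.6 15.5
```

```text
t 35.83 tilt -0.99953 end [ 464.9 -110.9   75. ] psi -18.5
[{G"slide":[-6.5,1.5,13.0],"roll":0.0},{G"slide":[-6.5,1.5,13.0],"roll":0.0},{G"slide":[-6.5,1.5,13.0],"roll":0.0},{G"slide":[-6.5,1.5,13.0],"roll":0.0},{G"slide":[-6.5,1.5,13.0],"roll":0.0},{G"slide":[-6.5,1.5,13.0],"roll":0.0},{G"slide":[-6.5,1.5,13.0],"roll":-0.5},{G"slide":[-6.5,1.5,13.0],"roll":0.0},{G"slide":[-6.5,1.5,13.0],"roll":-0.5},{G"slide":[-6.5,1.0,13.0],"roll":0.0},{G"slide":[-6.5,1.0,13.0],"roll":-0.5},{G"slide":[-6.5,1.0,13.0],"roll":0.0},{G"slide":[-6.0,1.5,13.0],"roll":-0.5},{G"slide":[-6.5,1.0,13.0],"roll":0.0}]
```

Request:
{"api": "move_arm", "payload": {"deltas": [{"gripper": 0.6, "slide": [-6, 1, 13], "roll": 0}, {"gripper": 0.6, "slide": [-6, 1, 13], "roll": 0}, {"gripper": 0.6, "slide": [-6, 1, 13], "roll": 0}, {"gripper": 0.6, "slide": [-6, 1, 13], "roll": 0}, {"gripper": 0.6, "slide": [-6, 1, 13], "roll": 0}, {"gripper": 0.6, "slide": [-6, 1, 13], "roll": 0}, {"gripper": 0.6, "slide": [-6, 1, 13], "roll": -0.5}, {"gripper": 0.6, "slide": [-6, 1, 13], "roll": -0.5}, {"gripper": 0.6, "slide": [-6, 1, 13], "roll": -0.5}, {"gripper": 0.6, "slide": [-6, 1, 13], "roll": 0}, {"gripper": 0.6, "slide": [-6, 1, 13], "roll": -0.5}, {"gripper": 0.6, "slide": [-6, 1, 13], "roll": 0}, {"gripper": 0.6, "slide": [-6, 1, 13], "roll": 0}, {"gripper": 0.6, "slide": [0, 0, 0], "roll": 0}]}}

```text
t: 37.0
ee_pos: [465.4, -108.3, 73.9]
tool_rot: [[0.947, -0.319, 0.027], [-0.319, -0.948, 0.009], [0.023, -0.017, -1.0]]
force: [-0.1, 0.4, -0.3]
opening: 0.601
```

```bash
python3 look.py w28
```

```text
37.05 [ 466.7 -108.5   75.3] psi -18.6 dq 0.072
```

View pics/w28.png

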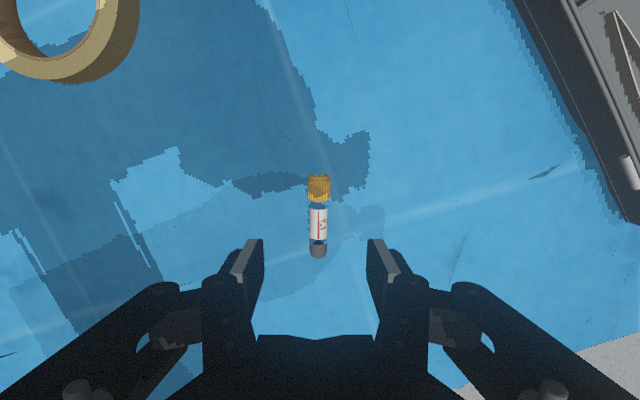

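```bash
python3 wz.py w28 8 319 173 318 258.5; python3 plan.py 464 -111 20 -18.5 0.6 11
```

```text
[[493.4, -119.5, 8.0], [432.8, -98.5, 8.0]]
ctr [ 463.1 -109.     8. ] len 64.1 ang 160.9
t 37.05 tilt -0.99955 end [ 464.2 -110.9   20.2] psi -18.6
[{G"slide":[-0.5,0.5,9.0],"roll":0.0},{G"slide":[-0.5,0.5,9.0],"roll":0.0},{G"slide":[-0.5,1.0,9.5],"roll":0.0},{G"slide":[-0.5,0.5,9.0],"roll":0.0},{G"slide":[-0.5,1.0,9.5],"roll":0.0},{G"slide":[-0.5,0.5,9.0],"roll":0.0}]
```

Tube A is at (463.5,−109.5), consistent with the earlier views. I'll descend onto it.

Request:
{"api": "move_arm", "payload": {"deltas": [{"gripper": 0.6, "slide": [-1, 0, 10], "roll": 0}, {"gripper": 0.6, "slide": [-1, 0, 10], "roll": 0}, {"gripper": 0.6, "slide": [-1, 0, 10], "roll": 0}, {"gripper": 0.6, "slide": [-1, 0, 10], "roll": 0}, {"gripper": 0.6, "slide": [-1, 0, 10], "roll": 0}, {"gripper": 0.6, "slide": [-1, 0, 6], "roll": 0}, {"gripper": 0.6, "slide": [0, 0, 0], "roll": 0}]}}

```text
t: 37.63
ee_pos: [468.6, -106.9, 23.6]
tool_rot: [[0.948, -0.316, 0.042], [-0.317, -0.948, 0.007], [0.038, -0.02, -0.999]]
force: [-0.2, 1.0, 0.5]
opening: 0.6
```

```bash
python3 plan.py 463.5 -109.5 4 -19 0.6 8
```

```text
t 37.63 tilt -0.99909 end [ 463.7 -109.6    3.8] psi -19.0
[{G"slide":[-1.5,1.5,6.5],"roll":0.0},{G"slide":[-1.5,1.5,6.5],"roll":0.5},{G"slide":[-1.5,1.5,6.5],"roll":0.0}]
```

Request:
{"api": "move_arm", "payload": {"deltas": [{"gripper": 0.6, "slide": [-2, 1.5, 6.5], "roll": 0}, {"gripper": 0.6, "slide": [-2, 1.5, 6.5], "roll": 0.5}, {"gripper": 0.6, "slide": [-1.5, 1.5, 6], "roll": 0}, {"gripper": 0.6, "slide": [0, 0, 1], "roll": 0}, {"gripper": 0.6, "slide": [0, 0, 0], "roll": 0}]}}

```text
t: 38.05
ee_pos: [464.3, -109.8, 3.6]
tool_rot: [[0.945, -0.325, 0.046], [-0.326, -0.945, 0.006], [0.042, -0.021, -0.999]]
force: [-0.1, 0.8, 1.3]
opening: 0.595
```

Request:
{"api": "move_arm", "payload": {"deltas": [{"gripper": 0, "slide": [0, 0, 0], "roll": 0}, {"gripper": 0, "slide": [0, 0, 0], "roll": 0}, {"gripper": 0, "slide": [0, 0, 0], "roll": 0}, {"gripper": 0, "slide": [0, 0, 0], "roll": 0}, {"gripper": 0, "slide": [0, 0, 0], "roll": 0}, {"gripper": 0, "slide": [0, 0, 0], "roll": 0}]}}

```text
t: 38.55
ee_pos: [465.1, -109.8, 4.4]
tool_rot: [[0.945, -0.325, 0.048], [-0.325, -0.946, 0.006], [0.043, -0.021, -0.999]]
force: [0.1, -0.1, 0.1]
opening: 0.158
```

```bash
python3 look.py w29
```

```text
38.6 [ 465.1 -109.8    4.4] psi -19.0 dq 0.002
```

View pics/w29.png

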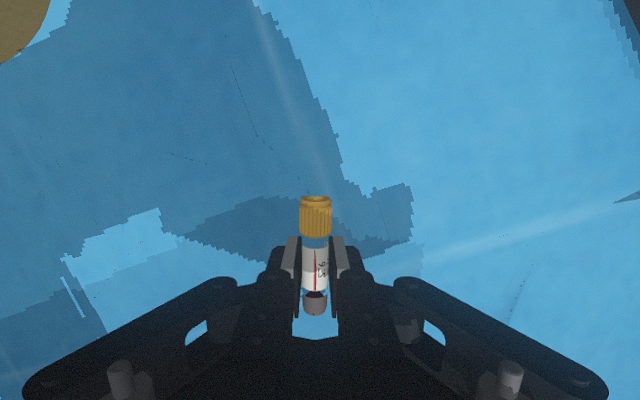

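Request:
{"api": "move_arm", "payload": {"deltas": [{"gripper": 0, "slide": [0, 0, -15], "roll": 0}, {"gripper": 0, "slide": [0, 0, -30], "roll": 0}, {"gripper": 0, "slide": [15, 0, -35], "roll": 0}, {"gripper": 0, "slide": [25, 0, -30], "roll": 0}]}}

```text
t: 38.93
ee_pos: [489.0, -122.7, 112.1]
tool_rot: [[0.945, -0.326, 0.028], [-0.326, -0.945, 0.008], [0.024, -0.016, -1.0]]
force: [1.3, 0.6, -0.5]
opening: 0.156
```

```bash
python3 plan.py 591 -302 140 17.3 0 22
```

```text
t 38.93 tilt -0.99957 end [ 590.9 -301.9  140.1] psi 17.5
[{G"slide":[15.5,13.5,-2.5],"roll":-3.5},{G"slide":[14.5,14.5,-2.5],"roll":-3.5},{G"slide":[14.0,15.5,-2.5],"roll":-3.5},{G"slide":[13.0,16.0,-2.5],"roll":-3.5},{G"slide":[12.0,17.0,-2.5],"roll":-3.5},{G"slide":[10.5,17.5,-3.0],"roll":-4.0},{G"slide":[9.5,18.5,-2.5],"roll":-3.5},{G"slide":[8.5,19.0,-3.0],"roll":-4.0},{G"slide":[7.0,19.5,-2.5],"roll":-3.5},{G"slide":[5.5,19.5,-3.0],"roll":-4.0}]
```

Request:
{"api": "move_arm", "payload": {"deltas": [{"gripper": 0, "slide": [15, 13, -3], "roll": -3.5}, {"gripper": 0, "slide": [14, 14, -3], "roll": -3.5}, {"gripper": 0, "slide": [14, 15, -3], "roll": -3.5}, {"gripper": 0, "slide": [13, 16, -3], "roll": -3.5}, {"gripper": 0, "slide": [12, 17, -3], "roll": -3.5}, {"gripper": 0, "slide": [10, 17, -3], "roll": -4}, {"gripper": 0, "slide": [9, 18, -3], "roll": -3.5}, {"gripper": 0, "slide": [8, 19, -3], "roll": -3.5}, {"gripper": 0, "slide": [6, 19, -2], "roll": -3}, {"gripper": 0, "slide": [4, 17, 0], "roll": -2}, {"gripper": 0, "slide": [0, 0, 0], "roll": 0}]}}

```text
t: 39.85
ee_pos: [598.5, -305.6, 150.9]
tool_rot: [[0.958, 0.282, 0.044], [0.282, -0.959, 0.006], [0.044, 0.007, -0.999]]
force: [-0.9, 0.2, -0.7]
opening: 0.154
```

```bash
python3 look.py w30; python3 plan.py 590 -302.5 60 17.3 0 12
```

```text
39.9 [ 598.  -304.4  150.8] psi 16.3 dq 0.045
t 39.9 tilt -0.99902 end [ 590.2 -302.7   59.9] psi 17.3
[{G"slide":[-1.5,-0.5,11.5],"roll":0.0},{G"slide":[-1.5,-0.5,11.5],"roll":0.0},{G"slide":[-1.5,-0.5,11.0],"roll":0.0},{G"slide":[-1.5,-0.5,11.5],"roll":0.0},{G"slide":[-1.5,-0.5,11.0],"roll":-0.5},{G"slide":[-1.0,-0.5,11.5],"roll":0.0},{G"slide":[-1.5,-1.0,11.0],"roll":-0.5},{G"slide":[-1.0,-0.5,11.5],"roll":0.0}]
```

View pics/w30.png

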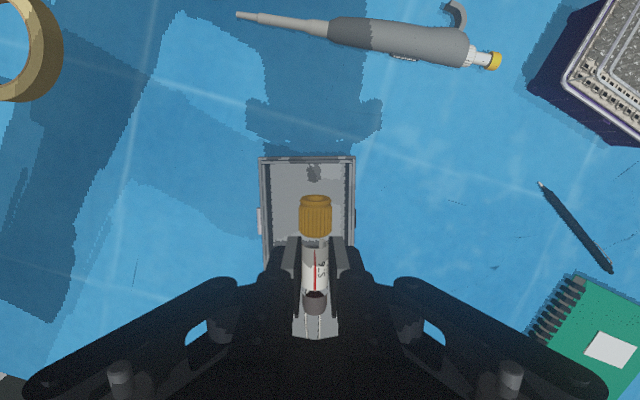

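Request:
{"api": "move_arm", "payload": {"deltas": [{"gripper": 0, "slide": [-2, -0.5, 11.5], "roll": 0}, {"gripper": 0, "slide": [-2, -0.5, 11.5], "roll": 0}, {"gripper": 0, "slide": [-2, -0.5, 11.5], "roll": 0}, {"gripper": 0, "slide": [-1.5, -0.5, 11.5], "roll": 0}, {"gripper": 0, "slide": [-1.5, -0.5, 11.5], "roll": -0.5}, {"gripper": 0, "slide": [-1, -0.5, 11.5], "roll": 0}, {"gripper": 0, "slide": [-1, 0, 11.5], "roll": 0}, {"gripper": 0, "slide": [-1, 0, 11], "roll": 0}, {"gripper": 0, "slide": [0, 0, 0], "roll": 0}]}}

```text
t: 40.65
ee_pos: [586.9, -298.2, 55.1]
tool_rot: [[0.958, 0.285, 0.043], [0.284, -0.959, 0.009], [0.044, 0.003, -0.999]]
force: [-0.3, -0.1, -1.3]
opening: 0.161
```

```bash
python3 look.py w31; python3 plan.py 590.5 -302.3 18.5 17.3 0 10
```

```text
40.7 [ 587.5 -298.5   56.4] psi 16.6 dq 0.045
t 40.7 tilt -0.99897 end [ 590.5 -302.5   18.5] psi 17.1
[{G"slide":[0.0,1.0,9.5],"roll":0.0},{G"slide":[0.0,1.0,9.5],"roll":0.0},{G"slide":[0.0,1.0,9.5],"roll":-0.5},{G"slide":[0.0,1.5,9.5],"roll":0.0}]
```

View pics/w31.png

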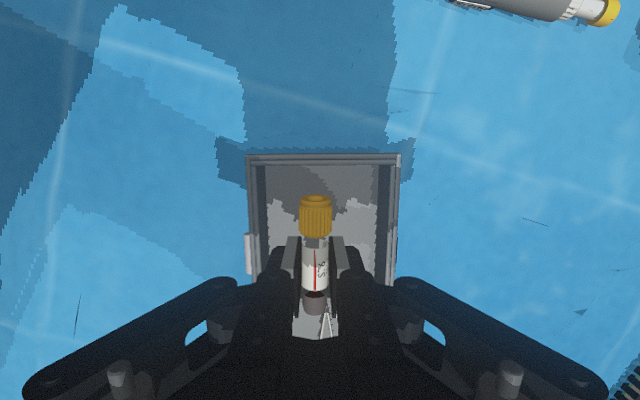

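Request:
{"api": "move_arm", "payload": {"deltas": [{"gripper": 0, "slide": [0, 1.5, 9.5], "roll": -0.5}, {"gripper": 0, "slide": [0, 1.5, 9.5], "roll": 0}, {"gripper": 0, "slide": [0, 1.5, 9.5], "roll": 0}, {"gripper": 0, "slide": [-0.5, 1, 9], "roll": 0}, {"gripper": 0, "slide": [0, 0, 3], "roll": 0}, {"gripper": 0, "slide": [0, 0, 0], "roll": 0}]}}

```text
t: 41.2
ee_pos: [592.8, -303.9, 15.9]
tool_rot: [[0.954, 0.295, 0.05], [0.295, -0.955, 0.006], [0.049, 0.009, -0.999]]
force: [-2.3, 3.0, 10.0]
opening: 0.157
```

```bash
python3 plan.py 590.5 -302.3 17 17.3 0 10
```

```text
t 41.2 tilt -0.99874 end [ 590.7 -302.4   16.8] psi 17.2
[{G"slide":[-1.5,-2.0,-1.0],"roll":0.0}]
```

Request:
{"api": "move_arm", "payload": {"deltas": [{"gripper": 0, "slide": [0, 0, -0.5], "roll": 0}, {"gripper": 0.2, "slide": [0, 0, 0], "roll": 0}, {"gripper": 0.24, "slide": [0, 0, 0], "roll": 0}, {"gripper": 0.3, "slide": [0, 0, 0], "roll": 0}, {"gripper": 0.36, "slide": [0, 0, 0], "roll": 0}, {"gripper": 0.36, "slide": [0, 0, 0], "roll": 0}]}}

```text
t: 41.7
ee_pos: [593.1, -304.3, 16.2]
tool_rot: [[0.954, 0.295, 0.05], [0.295, -0.956, 0.006], [0.05, 0.009, -0.999]]
force: [0.5, 0.6, -0.1]
opening: 0.362
```

Request:
{"api": "move_arm", "payload": {"deltas": [{"gripper": 0.36, "slide": [0, 0, -15], "roll": 0}, {"gripper": 0.36, "slide": [0, 0, -25], "roll": 0}, {"gripper": 0.36, "slide": [0, 0, -35], "roll": 0}, {"gripper": 0.36, "slide": [0, 0, -40], "roll": 0}, {"gripper": 0.36, "slide": [0, 0, -40], "roll": 0}, {"gripper": 0.36, "slide": [-15, 0, -30], "roll": 0}, {"gripper": 0.36, "slide": [-30, 0, 0], "roll": 0}, {"gripper": 0.36, "slide": [-30, 0, 0], "roll": 0}, {"gripper": 0.36, "slide": [-30, 0, 0], "roll": 0}]}}

```text
t: 42.45
ee_pos: [483.3, -335.8, 202.7]
tool_rot: [[0.953, 0.299, 0.047], [0.299, -0.954, 0.005], [0.046, 0.009, -0.999]]
force: [-0.0, -0.2, 0.6]
opening: 0.363
```

```bash
python3 look.py w32; python3 - <<'E'
from h import *
for n in ['scene','side']: cv2.imwrite(f'pics/{n}1.png',bot.snapshot(n))
crop('pics/side1.png','pics/si1c.png',280,270,150,110,5)
crop('pics/side1.png','pics/si1a.png',290,90,125,60,6)
crop('pics/scene1.png','pics/sc1c.png',310,245,130,120,5)
E
```

```text
42.5 [ 478.5 -336.9  203. ] psi 17.3 dq 0.082
```

View pics/w32.png

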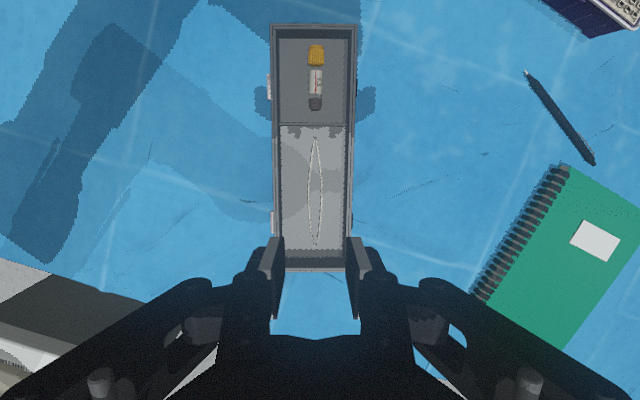

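View pics/si1c.png

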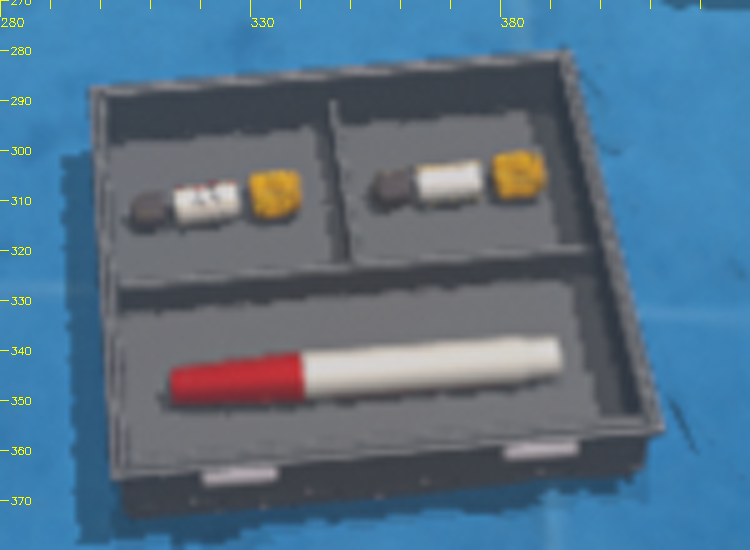

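View pics/si1a.png

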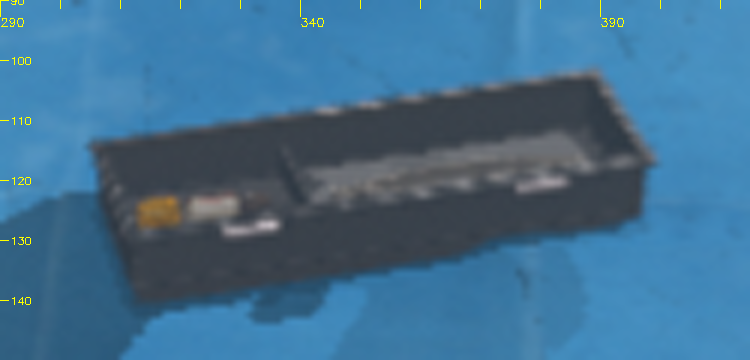

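View pics/scene1.png

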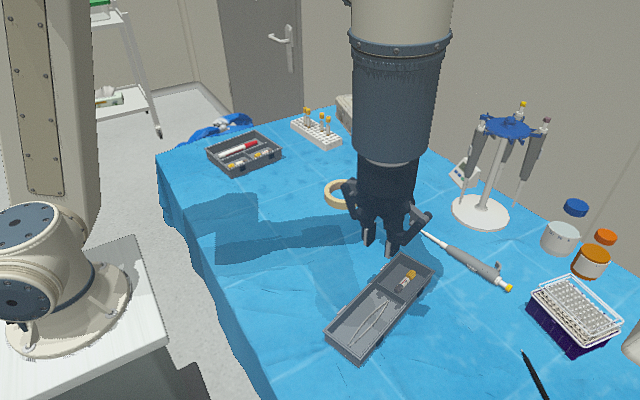

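All five lie flat in their compartments in every view: w32 shows tube A at (316,77) and the tweezers at (315,190), and the side crop shows the marker and both tubes low in case_three. I'll settle the arm, check the tape roll against the first picture, and hand in.

Request:
{"api": "move_arm", "payload": {"deltas": [{"gripper": 0.36, "slide": [0, 0, -10], "roll": 0}, {"gripper": 0.36, "slide": [0, 0, 0], "roll": 0}, {"gripper": 0.36, "slide": [0, 0, 0], "roll": 0}, {"gripper": 0.36, "slide": [0, 0, 0], "roll": 0}]}}

```text
t: 42.93
ee_pos: [483.5, -335.6, 213.1]
tool_rot: [[0.954, 0.297, 0.045], [0.297, -0.955, 0.006], [0.045, 0.007, -0.999]]
force: [0.2, 0.8, 0.4]
opening: 0.362
```

```bash
python3 - <<'E'
from h import *
a=cv2.imread('pics/side0.png');b=cv2.imread('pics/side1.png')
def c(i):
    h=cv2.cvtColor(i[180:226,258:318],cv2.COLOR_BGR2HSV);m=cv2.inRange(h,(12,40,90),(32,255,255));ys,xs=np.nonzero(m);return xs.mean(),ys.mean(),len(xs),xs.min(),xs.max(),ys.min(),ys.max()
print(c(a),c(b))
s=bot.read_state();print(s['t'],abs(s['dq']).max(),s['ee_pos'].round(1))
bot.job_done()
E
```

```text
(np.float64(31.231511254019292), np.float64(23.310289389067524), 622, np.int64(9), np.int64(52), np.int64(5), np.int64(41)) (np.float64(30.88384512683578), np.float64(23.911882510013353), 749, np.int64(9), np.int64(52), np.int64(5), np.int64(41))
42.9333 0.013397409652768729 [ 483.5 -335.6  213.1]
the job is handed in; nothing more can be done
```

Both kits are made up and the job was handed in at 42.9 s of the 134 s allowed. The marker and two tubes are in the three-compartment case, and the tweezers and the third tube are in the long narrow case, placed in that order.

- **Placement:** the last wrist, side and scene pictures show each thing lying flat in its own compartment, below the rim. I judged this by eye and did not re-measure their heights in the cases.
- **Tape roll:** its outline in the side picture is the same before and after.
- **Forces:** the highest wrist force I read was about 11 N, when the last tube touched the floor of its compartment. I read it only at the end of each move call, so I can't rule out brief peaks in between.
- **Arm state at hand-in:** the arm was still, 213 mm above the table and touching nothing.
- **What disagreed:**
  - The fixed cameras put the case rims 2–5 mm lower than the 42 mm given, and the wrist camera differed from them by up to about 4 mm in position. I used mainly the wrist camera's positions, and every fit had room for that.
  - The tool drifted up to about 6° off vertical between grasps. I countered this during the job and set things down within about 3° of level, so one end touched the compartment floor slightly before the other.

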